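Weigh the preserve jars on the beam scale and lock the reading

ROBOT

A 6-joint arm with a two-finger parallel gripper is mounted at the origin on a cart in front of the work surface, level with it; the furniture and walls round the work are solid. World frame = base frame: x ahead of the robot, y to its left, z up, the work surface at z = 0. Lengths are in m, angles in degrees, forces in N, time in s.
With the tool pointing down it reaches from about 0.35 to 0.875 m from the base axis. Payload 4.2 kg.
Tool frame: the origin (TCP) lies at the very end of the fingers, on their centre line; the grasp point (between the pads) lies 19 mm behind it (manip.grasp_offset is the distance from the TCP to the grasp point, in m); z points along the fingers, y is the line along which they close (so a half turn about z gives the same grasp; the last joint's range is limited). The gripper opens to 85 mm and grips with 20 to 120 N. Pads are 22 mm wide; open, the fingers measure 114 mm over their backs; the gripper's body (76 mm by 85 mm) begins 54 mm behind the grasp point. The pads swing forward as they close: fully open they stand 13 mm farther back than shut.
Start: joints at [82.254, 22.042, 0.453, 0, -68.411, -14.817], TCP at [0.24, 0.577, 0.209] pointing down, gripper open.
Joint ranges: [-179.83, 179.83], [-69.29, 118.12], [-61.27, 80.66], [-181.25, 117.63], [-171.15, -9.14], [-177.46, 177.46]. Speed limits (degrees/s): [159.86, 159.86, 180, 180, 180, 180].

INTERFACE

Orientations are given as [roll, pitch, yaw] about the fixed x, y, z axes, in that order (R = Rz(yaw) Ry(pitch) Rx(roll)).
In Python, from bench import manip gives the robot as it stands.
- The arm moves only by the tool jog_arm, never from a script. Its argument "motion" is one flat list of numbers, 6 for each row, row after row: the shift along the tool's x, y, z scaled (see below), then the turn, a rotation vector about the tool's x, y, z scaled (see below). In form: [dx, dy, dz, rx, ry, rz, dx, dy, dz, rx, ry, rz, ...]. A call has 1 to 10 rows; each row shifts and turns the commanded pose from where the row before left it, along the tool's axes as they then stand; what a row does not reach is not made up. The controller multiplies each number of a shift by 0.2 m and each number of a turn by 90 degrees. A row lasts 1/8 s, in which the tool goes at most 62.5 mm and 10.7 degrees, less where a joint would pass 70% of its speed; a pose out of reach is approached as far as the arm can. A call with a number of a shift or a turn outside -1 to 1 is refused whole. A call with a gripper value outside its range is refused whole. "jaw" is the opening, from 0 (shut) to 1 (fully open), set as the call begins (left out, the last holds). The fingers move at their own pace and stop on an object; the grip force is fixed at half the most. Time passes only in rows, so rows that do not move let the fingers close. It gives the time, the measured TCP pose, the force, the opening and the grip force at its end, in the units of the state.
- manip.sense(): the state, without advancing time (a new reading comes with each control period).
- manip.read_camera(name): name is "side" or "top" or "wrist"; returns a dict with "pixels" (480x640x3 uint8, red, green, blue), "depth" (480x640 float32, m along the optical axis (not along the pixel's ray), 0 where there is no reading), "mtx" (3x3 intrinsics, pixels), "distortion" ([k1, k2, p1, p2, k3] as OpenCV has them; the pictures are not rectified), "R" (3x3) and "t" (3): a world point X has camera coordinates R X + t. Camera axes: x right, y down, z forward; pixel columns grow to the right and rows downward; lengths in m; the calibration is good to about 2 mm. A picture is of the moment at which its call begins.
- manip.job_done(): hands the job in; it is judged then, once.
The state is a dict: "time_s": time; "qpos": joint angles; "joint_velocities": joint speeds; "joint_torque": joint torques, N m; "tcp_pos": TCP position; "ee_rot": TCP orientation; "wrist_force": force on the tool from outside, world axes, zero at the start; "wrist_torque": the same for the moment, N m; "width": finger opening in m; "grasp_force": force on a finger pad.
Only numpy, scipy, OpenCV 4.12 (cv2) and the standard library are available. Lean on these libraries where they do the work, as an engineer would, in place of code of your own. Each camera call takes 0.05 s, during which the arm holds its last target. There are 200 camera calls.

TASK

Weigh the preserve jars for the parcel, all of them together: get the beam scale ready by pulling its index post up until the lock button clicks out, and stand every jam and honey jar upright in the scale's pan. Then slide the poise along the beam until, with your hand off the scale, the beam rests level with the index, and only after that push the locking pin through the bracket hole and the hole in the beam's tab, fully home, so that the reading is kept. Leave the spice jar, the tumbler and the pepper mill where they stand.

Things in the scene. Friction and masses are not known exactly. Their poses are not given: they have to be found in the camera images.
- scale: Beam scale, fixed on the table. Origin: foot of its pillar, on the table. x points away from the robot (+-0.1 rad), y to the robot's left along the beam towards the pan, z up. Grey base 110 x 440 x 14 mm (y -350 to 90). The beam pivots on the pillar at z 170 about x. Pan at y 150, lock bracket at y -70, index post at y -318.
- lock_hole (a point): Mouth of the 17 mm hole (along scale x) in the upright lock bracket plate, 5 mm thick: at scale x -47.5, y -70, z 125 mm, on the side towards the robot. Before the plate is a level ledge, 48 mm wide in y, reaching 65 mm towards the robot, its top 20 mm below the hole's axis: the locking pin stands on it while it is pushed in along +x.
- beam (a joint): Tilt of the beam about its pivot, rad: 0 = level, positive = pan side down and poise side up, stops at +-0.08. The flexure pivot is springy: 1.2 N m/rad, and it is damped (settles in about 1 s). Empty pan and poise at 0: about level.
- beam_tip (a point): Dark end face of the beam, 286 mm from the pivot on the poise side (scale y -286); at scale z 170 when the beam is level. It faces the index.
- poise (a joint): Travel of the poise, m: 0 = inner end, 55 mm from the pivot; grows outward (scale -y, away from the pan) to 0.20. About 2 N friction; stays where left. 0.70 kg; each jar in the pan needs about 0.039 m (the jars differ by up to 20 percent). 1 mm outward lowers the beam's tilt by about 0.006 rad between the stops.
- poise_grip (a point): Centre of the black upright grip on top of the poise: 24 mm (x) x 16 mm (y) x 28 mm (z), free on all four sides, its foot 14 mm below this point.
- pan_floor (a point): Centre of the steel pan's floor, top face; inside 158 (x) x 188 (y) mm, rim 30 mm high, axes as the scale. It hangs, open from above, in the beam's fork, whose prongs run at x +-94, 90 mm above the floor, with a strap down the middle of its front and back side. A link keeps it level as it rises and sinks 12 mm; the balance does not depend on where in the pan the jars stand.
- post_knob (a point): Centre of the black round knob on top of the index post, 24 mm in diameter, 22 mm high, at scale x 0, y -318; a pointer sticks out towards the beam tip 23 mm below this point, so grip the knob in front and behind (along scale x).
- post (a joint): Extension of the index post, m: 0 = pushed down, end stop at 0.050; slides with about 3 N friction. It is locked from about 0.0465.
- button (a joint): Brass lock button in the front face of the post's outer tube, m: 0 = held in, 0.0075 = sprung fully out (by itself, when the post is pulled up all the way).
- index_tip (a point): Tip of the steel pointer on the index post, facing the beam's end face; with the post locked it stands within 2 mm of the height of the level beam's middle.
- lock_pin: Locking pin: upright wooden grip 30 (x) x 22 (y) mm, up to z 77, on a dark steel foot 44 x 40 x 8 mm; origin at the middle of the foot's underside. A steel shank 8 mm thick points along its +x at z 20, from x 15 to the tapered tip at x 85. 0.14 kg. Fully home its foot touches the bracket plate: origin at scale x -69.5, y -70, z 105.
- pin_tip (a point): Tip of the locking pin's shank (x 85, z 20 mm on the pin). Fully home it is at scale x +15 mm, past the beam's tab (4 mm thick plate hanging under the beam at scale x 0, y -70, with a 17 mm hole at z 125 when level).
- jam_1: Jam jar, round, 62 mm in diameter, 86 mm high with its screw lid (lid 57 mm); origin at the centre of its underside, z up. About 0.18 kg. May be absent.
- jam_2: Second jam jar, the same.
- honey_1: Honey jar, faceted, 64 mm (x) x 68 mm (y), 84 mm high with its screw lid (lid 63 mm); origin at the centre of its underside, z up. About 0.18 kg. May be absent.
- honey_2: Second honey jar, the same.
- spice: Bystander: slim spice jar, 46 mm in diameter, 106 mm high, origin at its underside. Leave alone.
- tumbler: Bystander: drinking glass, 76 mm in diameter, 89 mm high, origin at its underside. Leave alone.
- pepper: Bystander: pepper mill, 58 mm in diameter, 160 mm high, behind the scale, origin at its underside. Leave alone.

How it is judged (in metres and radians):
On the way, in this order (a step that is already met when the one before it is completed fails the run):
1. the index post is up with its lock button out, and every jar stands upright in the pan, let go (value of joint post above 0.043 m and value of joint button above 0.004 m and x of jam_1 in the frame of pan_floor between -0.08 and 0.08 m and y of jam_1 in the frame of pan_floor between -0.095 and 0.095 m and z of jam_1 in the frame of pan_floor between -0.01 and 0.012 m and angle between each of jam_1, jam_2, honey_1, honey_2's own z axis and vertical below 0.2 rad and x of jam_2 in the frame of pan_floor between -0.08 and 0.08 m and y of jam_2 in the frame of pan_floor between -0.095 and 0.095 m and z of jam_2 in the frame of pan_floor between -0.01 and 0.012 m and x of honey_1 in the frame of pan_floor between -0.08 and 0.08 m and y of honey_1 in the frame of pan_floor between -0.095 and 0.095 m and z of honey_1 in the frame of pan_floor between -0.01 and 0.012 m and x of honey_2 in the frame of pan_floor between -0.08 and 0.08 m and y of honey_2 in the frame of pan_floor between -0.095 and 0.095 m and z of honey_2 in the frame of pan_floor between -0.01 and 0.012 m and contact force between the fingers and jam_1 below 0.05 N and contact force between the fingers and jam_2 below 0.05 N and contact force between the fingers and honey_1 below 0.05 N and contact force between the fingers and honey_2 below 0.05 N), for 0.3 s.
2. the beam rests level (within 0.03 rad) with the jars in the pan, the robot not touching the scale and the locking pin not yet in (all of step 1 and value of joint beam between -0.03 and 0.03 rad and velocity of joint beam between -0.03 and 0.03 rad/s and contact force between the fingers and scale below 0.05 N and x of pin_tip in the frame of scale below -0.012 m), for 0.7 s.
At the end, for the whole second after the job is handed in: Post up (over 43 mm), button out over 4 mm; every jar present upright (within 0.2 rad) in the pan; beam level within 0.03 rad; pin through the bracket hole, its tip 5 mm or more past the middle of the beam's tab and within 9 mm of the hole's axis; all at rest (value of joint post above 0.043 m and value of joint button above 0.004 m and x of jam_1 in the frame of pan_floor between -0.08 and 0.08 m and y of jam_1 in the frame of pan_floor between -0.095 and 0.095 m and z of jam_1 in the frame of pan_floor between -0.01 and 0.012 m and angle between each of jam_1, jam_2, honey_1, honey_2's own z axis and vertical below 0.2 rad and x of jam_2 in the frame of pan_floor between -0.08 and 0.08 m and y of jam_2 in the frame of pan_floor between -0.095 and 0.095 m and z of jam_2 in the frame of pan_floor between -0.01 and 0.012 m and x of honey_1 in the frame of pan_floor between -0.08 and 0.08 m and y of honey_1 in the frame of pan_floor between -0.095 and 0.095 m and z of honey_1 in the frame of pan_floor between -0.01 and 0.012 m and x of honey_2 in the frame of pan_floor between -0.08 and 0.08 m and y of honey_2 in the frame of pan_floor between -0.095 and 0.095 m and z of honey_2 in the frame of pan_floor between -0.01 and 0.012 m and value of joint beam between -0.03 and 0.03 rad and x of pin_tip in the frame of scale between 0.005 and 0.03 m and y of pin_tip in the frame of scale between -0.079 and -0.061 m and z of pin_tip in the frame of scale between 0.116 and 0.134 m and velocity of joint beam between -0.02 and 0.02 rad/s and linear speed of lock_pin below 0.02 m/s and linear speed of each of jam_1, jam_2, honey_1, honey_2 below 0.03 m/s); the robot touches nothing.
It fails at once if the spice jar is knocked away (moved more than 40 mm) (distance of spice from where it was at the start of the episode above 0.04 m).
It fails at once if the tumbler is knocked away (moved more than 40 mm) (distance of tumbler from where it was at the start of the episode above 0.04 m).
It fails at once if the pepper mill is knocked away (moved more than 40 mm) (distance of pepper from where it was at the start of the episode above 0.04 m).
Of jam_1, jam_2, honey_1, honey_2 only 2 to 4 are there at a start; the rules pass over those that are not, and their reading is None.
At some moment in a run one of honey_1, honey_2, lock_pin may be knocked a few centimetres aside while the robot is not near it.
It also fails if it takes over 210 s, if anything falls off the work surface, if the arm or the gripper's body presses on something with over 40 N, if the wrist force passes 120 N, or if a joint passes its speed limit or range.

## Working session

There is one attempt and no reset: what is moved stays moved. The work goes in short steps, Python scripts to look and compute and a tool call to move; the robot and the scene stay as the last step left them, time stands still between calls to the robot, and variables do not carry over. Pictures are saved under pics/ and viewed, at most 14 in all, crops included, and the job is handed in when it is done.

Besides the shell and the picture viewer there is one more tool, called after "Request:" as a command line: name --argument value ..., lists and objects as JSON in quotes. jog_arm: Moves the arm, as the interface text tells. Its arguments: {"type":"object","properties":{"motion":{"type":"array","items":{"type":"number"}},"jaw":{"type":"number"}},"required":["motion"]}

```bash
mkdir -p pics; ls
python3 - <<'E'
from bench import manip
import cv2,numpy as np
print(manip.sense())
for n in ["top","side"]:
    d=manip.read_camera(n); cv2.imwrite(f"pics/{n}0.png",d["pixels"][:,:,::-1]); np.savez(f"{n}0.npz",**{k:np.array(v) for k,v in d.items()})
    print(n,d["mtx"].tolist(),d["distortion"],d["R"].tolist(),d["t"].tolist())
E
```

```text
pics
{'time_s': 0.0, 'qpos': array([ 8.22547290e+01,  2.20901377e+01,  3.79714209e-01, -2.77850139e-02,
       -6.84103080e+01, -1.48164068e+01]), 'joint_velocities': array([-0.0111067 ,  0.11079324,  0.04704753, -0.02173259, -0.07331856,
        0.03477553]), 'joint_torque': array([-7.94895714e-04, -3.92292452e+01,  1.88401330e+01,  4.18647632e+00,
       -4.64190845e-03, -2.61916909e-06]), 'tcp_pos': array([0.23954764, 0.57659154, 0.20753087]), 'ee_rot': array([ 1.79876679e+02, -5.91856122e-03, -2.25719223e+01]), 'wrist_force': array([-1.46238133,  0.73117034, -0.56777057]), 'wrist_torque': array([0.00019551, 0.01450831, 0.01802837]), 'grasp_force': 0.0, 'width': 0.08548968430013627}
top [[492.7686952954235, 0.0, 321.8547135261962], [0.0, 492.7686952954235, 238.976042217875], [0.0, 0.0, 1.0]] [0.03263781 0.         0.         0.         0.        ] [[-0.07826007420695649, -0.9969265407008944, -0.003582349964716521], [-0.9371508491080967, 0.07479228219582384, -0.3408143197401098], [0.34003477292932155, -0.0233149516424179, -0.9401238036709932]] [0.18922075627229315, 0.5969646925130935, 1.154148561507019]
side [[534.6373764376204, 0.0, 318.5957856756586], [0.0, 534.6373764376204, 239.3020056151044], [0.0, 0.0, 1.0]] [-0.12048242  0.          0.          0.          0.        ] [[0.8141107646233552, -0.5801904226962535, -0.024550689112903323], [-0.33653072176449844, -0.43691455664181195, -0.834177884808243], [0.4732554661417461, 0.6873752567601134, -0.5509487454935594]] [-0.4086145603402151, 0.39011266067032124, 1.2715792684000689]
```

View pics/top0.png

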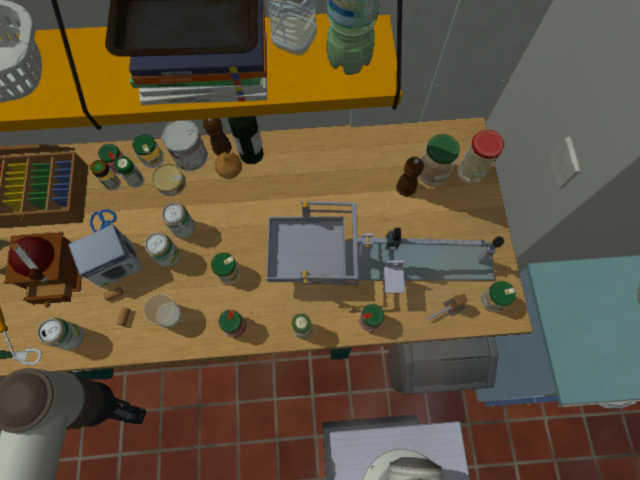

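View pics/side0.png

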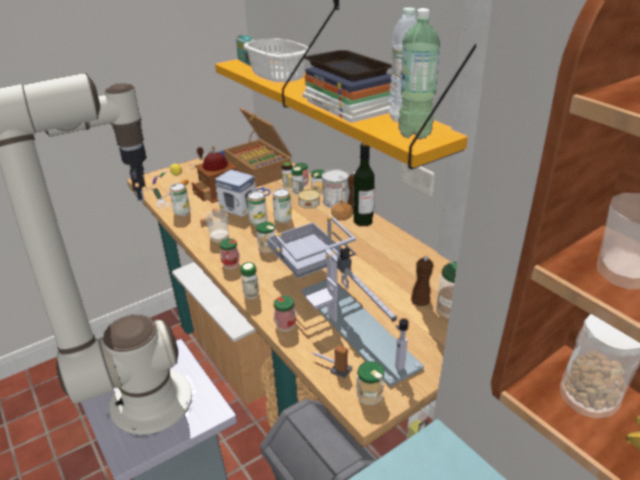

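The top view shows the scale (pan at about (312,248), poise (394,238), ledge (394,278), post (497,243)). It also shows red-body jars at (233,322) and (372,317), honey jars at (225,268) and (500,294), the spice jar at (302,324), the tumbler at (162,312) and the pin at (450,305), pointing left-down. The side view confirms two jam jars, two honey jars and the pin.

```bash
cat > h.py <<'E'
import numpy as np,cv2,json
from bench import manip
def cam(n,save=None):
    d=manip.read_camera(n)
    if save: np.savez(save+".npz",**{k:np.array(v) for k,v in d.items()})
    return d
def load(f): return dict(np.load(f+".npz"))
def ray(d,u,v):
    p=cv2.undistortPoints(np.array([[[u,v]]],float),d["mtx"],d["distortion"])[0,0]
    r=d["R"].T@np.array([p[0],p[1],1]); c=-d["R"].T@d["t"]; return c,r
def atz(d,u,v,z):
    c,r=ray(d,u,v); return c+r*(z-c[2])/r[2]
def dep(d,u,v):
    c,r=ray(d,u,v); return c+r*d["depth"][int(round(v)),int(round(u))]
def tri(d1,p1,d2,p2):
    c1,r1=ray(d1,*p1);c2,r2=ray(d2,*p2)
    s=np.linalg.lstsq(np.c_[r1,-r2],c2-c1,rcond=None)[0]
    a=c1+r1*s[0];b=c2+r2*s[1]; return (a+b)/2,np.linalg.norm(a-b)
def proj(d,X):
    return cv2.projectPoints(np.array([X],float),cv2.Rodrigues(d["R"])[0],d["t"],d["mtx"],d["distortion"])[0][0,0]
def crop(d,x0,y0,w,h,k,f):
    cv2.imwrite(f,cv2.resize(d["pixels"][y0:y0+h,x0:x0+w,::-1],None,fx=k,fy=k,interpolation=cv2.INTER_CUBIC))
def cloud(d):
    v,u=np.mgrid[0:480,0:640]
    p=cv2.undistortPoints(np.stack([u,v],-1).reshape(-1,1,2).astype(float),d["mtx"],d["distortion"])[:,0]
    z=d["depth"].reshape(-1,1); P=np.c_[p,np.ones(len(p))]*z
    return ((P-d["t"])@d["R"]).reshape(480,640,3)
E
python3 - <<'E'
from h import *
t=load("top0");s=load("side0")
crop(t,260,195,266,145,3,"pics/c1.png")
np.set_printoptions(precision=4,suppress=True)
for (n,a) in dict(h1=(225,266),j1=(232,322),sp=(302,324),j2=(372,317),h2=(502,292),pan=(310,248),tum=(160,312),ledge=(394,280),base=(440,262),knob=(498,242),pep=(412,163)).items(): print(n,dep(t,*a))
P=cloud(t);Q=cloud(s)
# lids: fit in both clouds
for n,c in dict(h1=(225,266),j1=(232,322),sp=(302,324),j2=(372,317),h2=(502,292)).items():
    X=dep(t,*c)
    for nm,C in (("top",P),("side",Q)):
        m=(np.hypot(C[...,0]-X[0],C[...,1]-X[1])<.05)&(abs(C[...,2]-X[2])<.006)
        q=C[m]; (x,y),r=cv2.minEnclosingCircle(q[:,:2].astype(np.float32)) if len(q)>3 else ((0,0),0)
        print(n,nm,len(q),q.mean(0) if len(q) else '',x,y,r)
E
```

```text
h1 [0.5641 0.3927 0.0847]
j1 [0.4198 0.3774 0.083 ]
sp [0.3969 0.2061 0.1067]
j2 [0.4043 0.0344 0.0861]
h2 [ 0.4425 -0.2957  0.0822]
pan [0.5922 0.1735 0.0934]
tum [0.475  0.5756 0.0134]
ledge [ 0.4892 -0.0289  0.1009]
base [ 0.5531 -0.1747  0.0093]
knob [ 0.5453 -0.2772  0.1699]
pep [ 0.7852 -0.1075  0.1487]
h1 top 450 [0.5703 0.399  0.0838] 0.5708608627319336 0.39833375811576843 0.03257119655609131
h1 side 154 [0.5685 0.3942 0.0823] 0.5665395259857178 0.3962634205818176 0.03500372916460037
j1 top 371 [0.4218 0.3834 0.0852] 0.42301714420318604 0.3837408423423767 0.028273146599531174
j1 side 156 [0.4207 0.3765 0.0837] 0.4227437973022461 0.37663939595222473 0.03374248370528221
sp top 273 [0.4001 0.2098 0.1053] 0.40047022700309753 0.20969469845294952 0.022923843935132027
sp side 116 [0.3983 0.2042 0.1039] 0.39716243743896484 0.20610235631465912 0.02622891217470169
j2 top 400 [0.4093 0.0336 0.0856] 0.40994614362716675 0.03370729461312294 0.02808932214975357
j2 side 232 [0.407  0.0276 0.0842] 0.4067712426185608 0.02989267371594906 0.030962491407990456
h2 top 479 [ 0.4396 -0.2947  0.0834] 0.4417644441127777 -0.29548731446266174 0.03257426247000694
h2 side 450 [ 0.4377 -0.3007  0.0823] 0.43952450156211853 -0.29932183027267456 0.03302786871790886
```

View pics/c1.png

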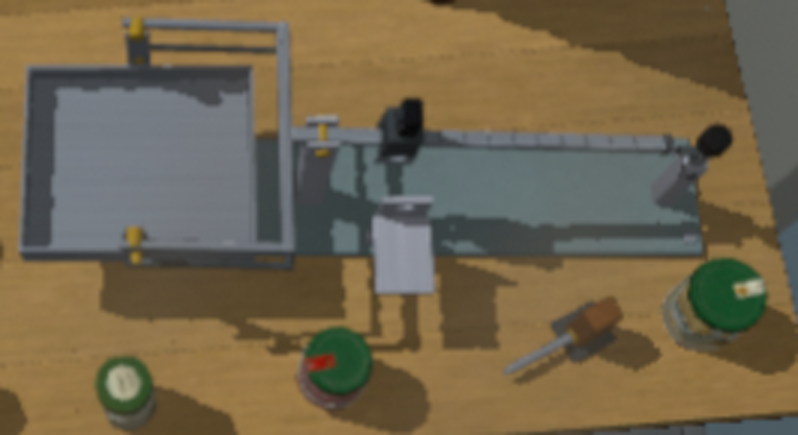

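The crop shows the pan rim at crop (25..290, 65..262) and the fork open to the left, with its crossbar at crop x≈287. The poise grip is at (410,118), the bracket and ledge at (405,250) and the knob at (714,140). The pin's grip is at (603,313) and its tip at (508,370), and the jam, spice and honey lids are as estimated. Next I need the scale frame and the pin.

Run:
```python
from h import *
np.set_printoptions(precision=4,suppress=True)
t=load("top0");s=load("side0")
P=cloud(t);Q=cloud(s)
def rect(n,C,x,y,z):
    m=(C[...,0]>x[0])&(C[...,0]<x[1])&(C[...,1]>y[0])&(C[...,1]<y[1])&(C[...,2]>z[0])&(C[...,2]<z[1])
    q=C[m]
    if len(q)<5: print(n,len(q));return
    r=cv2.minAreaRect((q[:,:2]*1000).astype(np.float32)); print(n,len(q),"c",r[0],"sz",r[1],"ang",r[2],"zmed",np.median(q[:,2]))
for nm,C in(("top",P),("side",Q)):
    print(nm)
    rect("panfloor",C,(.48,.72),(.08,.28),(.075,.1))
    rect("panrim",C,(.45,.75),(.05,.32),(.112,.13))
    rect("ledge",C,(.43,.56),(-.08,.03),(.097,.11))
    rect("base",C,(.45,.68),(-.33,.1),(.006,.022))
    rect("knob",C,(.49,.63),(-.33,-.24),(.16,.2))
    rect("beam",C,(.5,.6),(-.26,-.06),(.155,.19))
    rect("poisegrip",C,(.5,.68),(-.07,.03),(.195,.25))
    rect("fork",C,(.45,.75),(.03,.3),(.165,.2))
    rect("crossbar",C,(.52,.66),(.03,.12),(.165,.2))
    rect("pin",C,(.37,.5),(-.28,-.1),(.05,.1))
    rect("pinshank",C,(.37,.5),(-.28,-.1),(.014,.035))
    rect("hole plate",C,(.5,.56),(-.08,.02),(.115,.16))
# pin tip / grip by triangulation
print("pintip top", atz(t,260+508/3,195+370/3,.02), "grip", atz(t,260+606/3,195+308/3,.077))
crop(s,255,235,200,150,4,"pics/s1.png")
```

```text
top
panfloor 4059 c (586.7225341796875, 184.0148162841797) sz (190.3536834716797, 165.33462524414062) ang 86.15074157714844 zmed 0.09247053468179556
panrim 653 c (587.7557983398438, 170.60693359375) sz (222.35650634765625, 195.75332641601562) ang 85.38439178466797 zmed 0.12210407650524707
ledge 510 c (491.25775146484375, -27.478769302368164) sz (47.779029846191406, 69.11355590820312) ang 82.81491088867188 zmed 0.10492219170233152
base 4423 c (565.29931640625, -114.53611755371094) sz (424.2774353027344, 229.03712463378906) ang 89.62287139892578 zmed 0.013916027378463156
knob 86 c (550.1080322265625, -280.6601257324219) sz (21.52025604248047, 25.05903434753418) ang 77.26555633544922 zmed 0.16715217725330894
beam 356 c (561.3750610351562, -154.06329345703125) sz (189.105712890625, 14.633231163024902) ang 85.75981140136719 zmed 0.16108132307054313
poisegrip 166 c (570.3984375, -26.397689819335938) sz (28.175260543823242, 29.851402282714844) ang 83.48218536376953 zmed 0.21569999086992875
fork 930 c (582.325439453125, 113.39317321777344) sz (166.7495880126953, 196.7989959716797) ang 85.762
[... 1688 characters left out ...]
929443359375) ang 85.41802978515625 zmed 0.1755481643273817
crossbar 237 c (587.9371337890625, 47.754547119140625) sz (39.314632415771484, 138.70718383789062) ang 84.41233825683594 zmed 0.17373891521173798
pin 234 c (440.0637512207031, -229.9755401611328) sz (99.74727630615234, 51.21686935424805) ang 88.60515594482422 zmed 0.0743353907009111
pinshank 158 c (411.2713928222656, -201.9530029296875) sz (102.90950012207031, 139.5586700439453) ang 44.60749435424805 zmed 0.022220545032171996
hole plate 92 c (539.077392578125, -28.72400665283203) sz (97.7938232421875, 43.11022186279297) ang 86.47107696533203 zmed 0.13376568720592666
pintip top [ 0.4016 -0.12    0.02  ] grip [ 0.4369 -0.196   0.077 ]
```

View pics/s1.png

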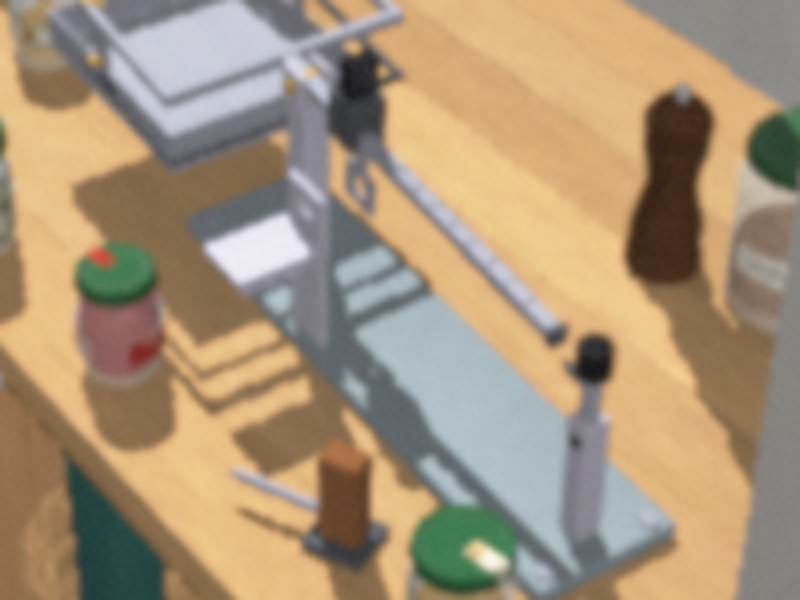

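The side crop shows the knob at crop (594,360), the beam's dark end at (557,330), the pin's grip at (345,495) and its tip at (238,473). The scale frame is consistent between the pan and the knob (466.6 mm apart against 468 expected): yaw −4.4°, origin about (0.574, 0.034). I'm starting with honey jar h1, turning the tool to the scale's yaw first.

Request:
jog_arm --motion '[0, 0, -0.15, 0, 0, -0.101, 0, 0, -0.15, 0, 0, -0.101, 0, 0, 0, 0, 0, 0]' --jaw 1

```text
time_s: 0.48
tcp_pos: [0.2401, 0.5782, 0.2711]
ee_rot: [-179.7, -0.1, -4.4]
wrist_force: [0.3, -0.7, -0.9]
width: 0.0854
grasp_force: 0.0
```

```bash
cat >> h.py <<'E'
PSI=np.radians(-4.4); OS=np.array([.5742,.0338])
def S(x,y): # scale mm -> world xy
    return OS+np.array([np.cos(PSI)*x-np.sin(PSI)*y,np.sin(PSI)*x+np.cos(PSI)*y])/1000
def go(x,y,z,p=None):
    s=manip.sense(); p=s["tcp_pos"] if p is None else np.array(p)
    w=np.radians(s["ee_rot"][2]); d=np.array([x,y,z])-p
    u=np.array([d[0]*np.cos(w)+d[1]*np.sin(w), d[0]*np.sin(w)-d[1]*np.cos(w), -d[2]])/.2
    print("to",np.round([x,y,z],4),"units",np.round(u,3),"yaw",s["ee_rot"].round(2))
E
python3 - <<'E'
from h import *
print(manip.sense()["tcp_pos"],manip.sense()["qpos"])
go(.569,.396,.25); go(.569,.396,.038)
for q in [(38,100),(38,200),(-38,100),(-38,200)]: print(q,S(*q))
print("knob",S(0,-318))
P=cloud(load("top0"));m=(np.hypot(P[...,0]-.55,P[...,1]+.2815)<.02)&(P[...,2]>.1);print(np.percentile(P[m][:,2],[10,50,90,97]))
E
```

```text
[0.24012742 0.57823343 0.27106256] [ 8.22526896e+01  2.00739951e+01  6.38532014e+00  3.44972484e-02
 -7.60267807e+01  3.34035973e+00]
to [0.569 0.396 0.25 ] units [1.709 0.782 0.105] yaw [-1.7972e+02 -5.0000e-02 -4.4000e+00]
to [0.569 0.396 0.038] units [1.709 0.782 1.165] yaw [-1.7972e+02 -5.0000e-02 -4.4000e+00]
(38, 100) [0.61975991 0.13058995]
(38, 200) [0.62743181 0.23029523]
(-38, 100) [0.5439839 0.1364206]
(-38, 200) [0.5516558  0.23612587]
knob [ 0.54980335 -0.28326278]
[0.10736266 0.15494099 0.16878608 0.17010816]
```

Request:
jog_arm --motion '[0.21, 0.095, 0.01, 0, 0, 0, 0.21, 0.095, 0.01, 0, 0, 0, 0.21, 0.1, 0.01, 0, 0, 0, 0.21, 0.1, 0.01, 0, 0, 0, 0.21, 0.1, 0.015, 0, 0, 0, 0.21, 0.1, 0.015, 0, 0, 0, 0.22, 0.096, 0.015, 0, 0, 0, 0.229, 0.096, 0.02, 0, 0, 0, 0, 0, 0, 0, 0, 0, 0, 0, 0, 0, 0, 0]'

```text
time_s: 1.72
tcp_pos: [0.5681, 0.3948, 0.2462]
ee_rot: [179.9, 0.1, -4.5]
wrist_force: [-0.6, 0.6, 0.5]
width: 0.0854
grasp_force: 0.0
```

Run:
```python
from h import *
w=cam("wrist","w1"); cv2.imwrite("pics/w1.png",w["pixels"][:,:,::-1])
go(.569,.396,.038)
P=cloud(w); m=(abs(P[...,2]-.083)<.006)&(np.hypot(P[...,0]-.569,P[...,1]-.396)<.06); q=P[m]
print(len(q),cv2.minEnclosingCircle(q[:,:2].astype(np.float32)) if len(q) else '')
print([proj(w,X) for X in ([.569,.396,.084],)])
```

```text
to [0.569 0.396 0.038] units [ 0.006 -0.004  1.044] yaw [ 1.7995e+02  7.0000e-02 -4.3900e+00]
4343 ((0.5703388452529907, 0.3974783718585968), 0.03152983635663986)
[array([320.4336112 , 206.12530502])]
```

View pics/w1.png

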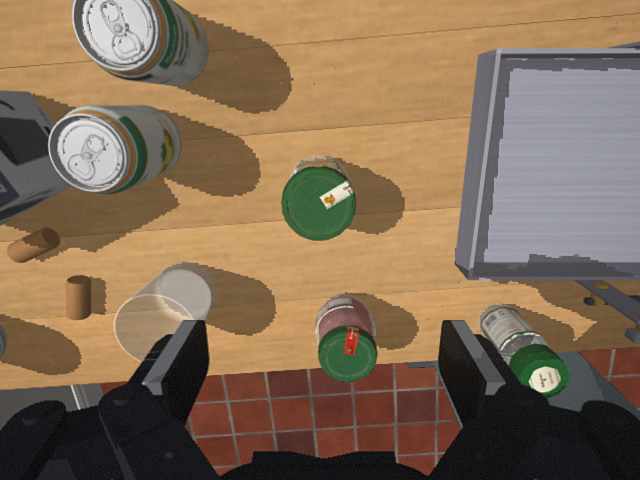

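The wrist picture shows the honey lid at (319,203), centred between the fingers, and the jam lid at (347,355). The wrist and top cameras agree within 1 mm, so I'll trust those two over the side camera.

Request:
jog_arm --motion '[0.009, -0.011, 0.2, 0, 0, 0, 0, 0, 0.21, 0, 0, 0, 0, 0, 0.21, 0, 0, 0, 0, 0, 0.21, 0, 0, 0, 0, 0, 0.21, 0, 0, 0, 0, 0, 0, 0, 0, 0]'

```text
time_s: 2.52
tcp_pos: [0.5674, 0.3961, 0.036]
ee_rot: [179.7, 0.3, -4.3]
wrist_force: [-0.3, 0.9, 0.4]
width: 0.0854
grasp_force: 0.0
```

Request:
jog_arm --motion '[0, 0, 0, 0, 0, 0, 0, 0, 0, 0, 0, 0, 0, 0, 0, 0, 0, 0, 0, 0, 0, 0, 0, 0, 0, 0, 0, 0, 0, 0, 0, 0, 0, 0, 0, 0]' --jaw 0

```text
time_s: 3.28
tcp_pos: [0.5719, 0.3987, 0.043]
ee_rot: [-179.8, -0.2, -4.3]
wrist_force: [-1.8, -0.9, 7.1]
width: 0.0608
grasp_force: 65.5
```

```bash
sed -i 's/OS=np.array(.*)$/OS=np.array([.5747,.0354])/' h.py
python3 - <<'E'
from h import *
w=load("w1");P=cloud(w); m=(abs(P[...,2]-.086)<.006)&(np.hypot(P[...,0]-.423,P[...,1]-.384)<.06); q=P[m]
print(len(q),cv2.minEnclosingCircle(q[:,:2].astype(np.float32)))
for q in [(38,100),(38,200),(-38,100),(-38,200)]: print(q,S(*q))
print(manip.sense()["tcp_pos"],manip.sense()["width"],manip.sense()["grasp_force"])
go(*S(38,100),.27)
E
```

```text
2519 ((0.4233055114746094, 0.38243773579597473), 0.02856498211622238)
(38, 100) [0.62025991 0.13218995]
(38, 200) [0.62793181 0.23189523]
(-38, 100) [0.5444839 0.1380206]
(-38, 200) [0.5521558  0.23772587]
[0.57194033 0.39874769 0.04302724] 0.06075744433607102 65.52765369415283
to [0.6203 0.1322 0.27  ] units [ 0.342  1.311 -1.135] yaw [-179.75   -0.23   -4.34]
```

Request:
jog_arm --motion '[0, 0, -0.25, 0, 0, 0, 0, 0, -0.25, 0, 0, 0, 0, 0, -0.25, 0, 0, 0, 0.05, 0.19, -0.2, 0, 0, 0, 0.05, 0.19, -0.185, 0, 0, 0, 0.05, 0.19, 0, 0, 0, 0, 0.05, 0.19, 0, 0, 0, 0, 0.05, 0.19, 0, 0, 0, 0, 0.05, 0.19, 0, 0, 0, 0, 0.042, 0.171, 0, 0, 0, 0]'

```text
time_s: 4.53
tcp_pos: [0.6184, 0.129, 0.2668]
ee_rot: [-180.0, 0.0, -4.4]
wrist_force: [0.1, 0.5, -1.4]
width: 0.0608
grasp_force: 65.8
```

Run:
```python
from h import *
print(manip.sense())
w=cam("wrist","w2"); t=cam("top","t2"); a=w["pixels"][::2,::2,::-1]; b=t["pixels"][150:390,200:520,::-1]
cv2.imwrite("pics/w2.png",np.hstack([a,b]))
go(*S(38,100),.125)
```

```text
{'time_s': 4.525, 'qpos': array([ 2.64180960e+01,  2.09217251e+01,  7.06776588e+00, -3.66745915e-02,
       -7.61481369e+01,  5.91740141e+01]), 'joint_velocities': array([-24.89396921,  -1.79877994,  -2.85450932,  -0.13066561,
         0.96457476,  24.55983216]), 'joint_torque': array([  1.69483412, -40.2770412 ,  20.25715113,   4.58716169,
        -0.0545053 ,  -0.28082714]), 'tcp_pos': array([0.61839562, 0.12900651, 0.26675727]), 'ee_rot': array([-1.79970498e+02,  2.00489339e-02, -4.41666575e+00]), 'wrist_force': array([ 0.11386427,  0.45526461, -1.41817428]), 'wrist_torque': array([ 0.03717287, -0.05052592,  0.00238414]), 'grasp_force': 65.8170747756958, 'width': 0.06075076842020294}
to [0.6203 0.1322 0.125 ] units [ 0.006 -0.025  0.71 ] yaw [ 1.7999e+02  2.0000e-02 -4.6200e+00]
```

View pics/w2.png

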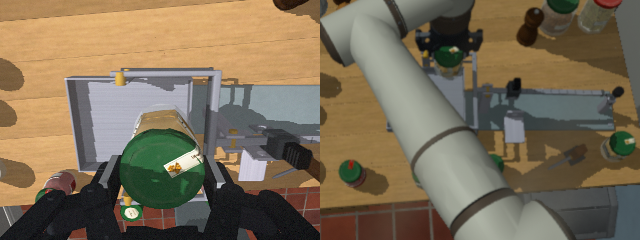

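The jar is held upright over the back right part of the pan, and the crossbar is clear of the gripper. I'll check the held jar's lid height to get its bottom.

Run:
```python
from h import *
w=load("w2");P=cloud(w); q=P[330:380,200:260].reshape(-1,3); print(np.median(q,0), w["t"])
m=(abs(P[...,2]-np.median(q[:,2]))<.005)&(np.hypot(P[...,0]-.62,P[...,1]-.132)<.045);print(cv2.minEnclosingCircle(P[m][:,:2].astype(np.float32)))
t=load("t2");print(dep(t,200+448-320,150+56), dep(t,200+450-320,150+60))
# pan floor plane and corners
m=(abs(P[...,2]-.09)<.012)&(P[...,1]>.09)&(P[...,1]<.28)&(P[...,0]>.48)&(P[...,0]<.68); q=P[m]; print(len(q),np.median(q[:,2]),cv2.minAreaRect((q[:,:2]*1000).astype(np.float32)))
s=manip.sense();print(s["tcp_pos"])
go(*S(38,100),.13)
```

```text
[0.62604582 0.15816262 0.31562361] [0.17546499 0.51260981 0.63052666]
((0.6240252256393433, 0.12926402688026428), 0.042419373989105225)
[0.61054709 0.12741324 0.31020565] [0.60082242 0.12388565 0.31020744]
22375 0.09271351675666753 ((587.4528198242188, 184.36056518554688), (186.02684020996094, 162.3495330810547), 86.56884765625)
[0.61857484 0.12728311 0.26692511]
to [0.6203 0.1322 0.13  ] units [ 0.006 -0.025  0.685] yaw [ 1.7999e+02  2.0000e-02 -4.6200e+00]
```

Request:
jog_arm --motion '[0.006, -0.022, 0.2, 0, 0, 0, 0, 0, 0.2, 0, 0, 0, 0, 0, 0.15, 0, 0, 0, 0, 0, 0.06, 0, 0, 0, 0, 0, 0.04, 0, 0, 0, 0, 0, 0.03, 0, 0, 0, 0, 0, 0.03, 0, 0, 0, 0, 0, 0, 0, 0, 0, 0, 0, 0, 0, 0, 0]'

```text
time_s: 5.75
tcp_pos: [0.6205, 0.1348, 0.125]
ee_rot: [-180.0, -0.0, -4.4]
wrist_force: [0.1, -0.6, -1.7]
width: 0.0604
grasp_force: 65.8
```

Request:
jog_arm --motion '[0, 0, 0.015, 0, 0, 0, 0, 0, 0.01, 0, 0, 0, 0, 0, 0, 0, 0, 0, 0, 0, 0, 0, 0, 0]'

```text
time_s: 6.25
tcp_pos: [0.6204, 0.1348, 0.1196]
ee_rot: [180.0, -0.0, -4.4]
wrist_force: [-0.1, 0.5, 0.0]
width: 0.0605
grasp_force: 65.8
```

Request:
jog_arm --motion '[0, 0, 0, 0, 0, 0, 0, 0, 0, 0, 0, 0, 0, 0, 0, 0, 0, 0, 0, 0, -0.02, 0, 0, 0, 0, 0, -0.05, 0, 0, 0, 0, 0, -0.15, 0, 0, 0, 0, 0, -0.2, 0, 0, 0, 0, 0, -0.3, 0, 0, 0]' --jaw 0.9

```text
time_s: 7.25
tcp_pos: [0.6193, 0.1345, 0.2641]
ee_rot: [179.9, 0.2, -4.4]
wrist_force: [1.7, 0.4, -0.2]
width: 0.077
grasp_force: 0.0
```

Run:
```python
from h import *
w=cam("wrist","w3"); cv2.imwrite("pics/w3.png",w["pixels"][:,:,::-1])
P=cloud(w); 
m=(P[...,2]<.185)&(P[...,2]>.155)&(np.hypot(P[...,0]-.62,P[...,1]-.132)<.045);q=P[m];print(len(q),np.median(q[:,2]),cv2.minEnclosingCircle(q[:,:2].astype(np.float32)))
print(manip.sense()["tcp_pos"]); go(.4235,.3828,.25);go(.4235,.3828,.042)
```

```text
12 0.1552964845574702 ((0.6191732883453369, 0.13315892219543457), 0.028128646314144135)
[0.62410634 0.13488832 0.27587553]
to [0.4235 0.3828 0.25  ] units [-1.093 -1.161  0.129] yaw [-179.79   -0.93   -4.31]
to [0.4235 0.3828 0.042 ] units [-1.093 -1.161  1.169] yaw [-179.79   -0.93   -4.31]
```

View pics/w3.png

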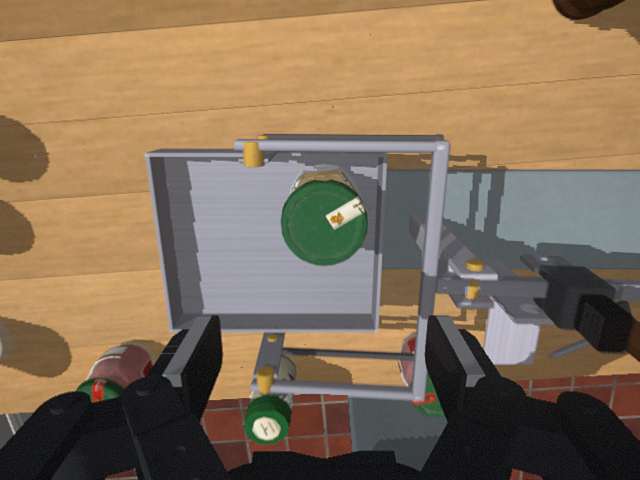

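Jar h1 stands upright in the pan at (325,220), clear of the crossbar. Next is jam j1, going up and over to its side.

Request:
jog_arm --motion '[-0.12, -0.13, 0, 0, 0, 0, -0.14, -0.146, 0, 0, 0, 0, -0.14, -0.15, 0, 0, 0, 0, -0.14, -0.15, 0.02, 0, 0, 0, -0.14, -0.15, 0.02, 0, 0, 0, -0.14, -0.145, 0.02, 0, 0, 0, -0.14, -0.145, 0.03, 0, 0, 0, -0.128, -0.145, 0.03, 0, 0, 0, 0, 0, 0, 0, 0, 0, 0, 0, 0, 0, 0, 0]' --jaw 1

```text
time_s: 8.55
tcp_pos: [0.4213, 0.3829, 0.2402]
ee_rot: [-180.0, -0.0, -4.4]
wrist_force: [0.4, 0.5, 0.8]
width: 0.0856
grasp_force: 0.0
```

Run:
```python
from h import *
w=load("w3"); print(dep(w,320,235),dep(w,310,220),"floor",dep(w,230,250),dep(w,230,220))
w=cam("wrist","w4"); P=cloud(w); m=(abs(P[...,2]-.086)<.006)&(np.hypot(P[...,0]-.423,P[...,1]-.384)<.06); q=P[m]
print(len(q),cv2.minEnclosingCircle(q[:,:2].astype(np.float32)),np.median(q[:,2]))
m=(abs(P[...,2]-.105)<.006)&(np.hypot(P[...,0]-.40,P[...,1]-.209)<.05); q=P[m]
print("spice",len(q),cv2.minEnclosingCircle(q[:,:2].astype(np.float32)) if len(q) else 0)
go(.4235,.3828,.042)
```

```text
[0.61177048 0.13638639 0.15407318] [0.62288253 0.14266467 0.15212181] floor [0.57554544 0.22571132 0.06799356] [0.60516369 0.22100944 0.06890308]
3612 ((0.42261481285095215, 0.38205647468566895), 0.028259187936782837) 0.08673000408717987
spice 2822 ((0.3998197317123413, 0.2080749273300171), 0.02346458099782467)
to [0.4235 0.3828 0.042 ] units [ 0.01  -0.002  0.991] yaw [-1.7996e+02 -4.0000e-02 -4.4100e+00]
```

Request:
jog_arm --motion '[0.006, 0, 0.2, 0, 0, 0, 0, 0, 0.2, 0, 0, 0, 0, 0, 0.2, 0, 0, 0, 0, 0, 0.2, 0, 0, 0, 0, 0, 0.17, 0, 0, 0, 0, 0, 0, 0, 0, 0]'

```text
time_s: 9.35
tcp_pos: [0.4219, 0.3804, 0.0435]
ee_rot: [179.7, 0.2, -4.5]
wrist_force: [-0.2, -0.3, 0.1]
width: 0.0857
grasp_force: 0.0
```

Request:
jog_arm --motion '[0, 0, 0, 0, 0, 0, 0, 0, 0, 0, 0, 0, 0, 0, 0, 0, 0, 0, 0, 0, 0, 0, 0, 0, 0, 0, 0, 0, 0, 0, 0, 0, 0, 0, 0, 0]' --jaw 0

```text
time_s: 10.1
tcp_pos: [0.4235, 0.3839, 0.0482]
ee_rot: [-179.8, -0.2, -4.3]
wrist_force: [0.4, -1.6, 6.7]
width: 0.054
grasp_force: 62.8
```

Run:
```python
from h import *
s=manip.sense();print(s["tcp_pos"],s["width"],s["grasp_force"])
go(*S(38,200),.27)
```

```text
[0.42352042 0.38392145 0.04818789] 0.05399601675131263 62.84799814224243
to [0.6279 0.2319 0.27  ] units [ 1.077  0.681 -1.109] yaw [-1.798e+02 -1.700e-01 -4.340e+00]
```

Request:
jog_arm --motion '[0, 0, -0.25, 0, 0, 0, 0, 0, -0.25, 0, 0, 0, 0, 0, -0.25, 0, 0, 0, 0.13, 0.07, -0.2, 0, 0, 0, 0.19, 0.12, -0.159, 0, 0, 0, 0.19, 0.12, 0, 0, 0, 0, 0.19, 0.125, 0, 0, 0, 0, 0.19, 0.125, 0, 0, 0, 0, 0.187, 0.121, 0, 0, 0, 0, 0, 0, 0, 0, 0, 0]'

```text
time_s: 11.35
tcp_pos: [0.628, 0.2284, 0.2664]
ee_rot: [180.0, 0.1, -4.6]
wrist_force: [0.0, -0.3, -2.4]
width: 0.054
grasp_force: 64.3
```

Request:
jog_arm --motion '[0, 0, 0, 0, 0, 0, 0, 0, 0, 0, 0, 0, 0, 0, 0, 0, 0, 0]'

```text
time_s: 11.72
tcp_pos: [0.6259, 0.2314, 0.2679]
ee_rot: [-180.0, -0.0, -4.3]
wrist_force: [0.1, -1.2, -1.6]
width: 0.0541
grasp_force: 64.3
```

Run:
```python
from h import *
w=cam("wrist","w5"); crop(w,0,0,640,480,1,"pics/w5.png"); P=cloud(w)
q=P[(P[...,1]>.09)&(P[...,1]<.28)&(P[...,0]>.5)&(P[...,0]<.66)]
print(np.histogram(q[:,2],bins=np.arange(.05,.2,.01)))
f=q[(q[:,2]<.09)&(q[:,2]>.055)]; print("floor",np.median(f[:,2]))
m=q[(abs(q[:,2]-(np.median(f[:,2])+.084))<.007)];print("lid",len(m),np.median(m[:,2]),cv2.minEnclosingCircle(m[:,:2].astype(np.float32)) )
s=manip.sense();print(s["tcp_pos"],s["joint_velocities"].round(1))
go(*S(38,200),.13)
```

```text
(array([    0, 13271,  1291,   811,  1143,   247,   166,   399,   211,
         379,  5554,    64,     0,     0,     0]), array([0.05, 0.06, 0.07, 0.08, 0.09, 0.1 , 0.11, 0.12, 0.13, 0.14, 0.15,
       0.16, 0.17, 0.18, 0.19, 0.2 ]))
floor 0.06880789660930266
lid 5767 0.15261337856128357 ((0.5748342275619507, 0.15203996002674103), 0.07910513877868652)
[0.62603381 0.23133725 0.26781449] [-0.3  0.2  0.1  0.  -0.   0.1]
to [0.6279 0.2319 0.13  ] units [ 0.009 -0.003  0.689] yaw [-1.7998e+02 -2.0000e-02 -4.3100e+00]
```

The floor now reads 0.069: the pan has sunk to its lower stop, having started at the upper one. Lowering j1 to match.

Request:
jog_arm --motion '[0.008, 0, 0.2, 0, 0, 0, 0, 0, 0.2, 0, 0, 0, 0, 0, 0.2, 0, 0, 0, 0, 0, 0.08, 0, 0, 0, 0, 0, 0.04, 0, 0, 0, 0, 0, 0.015, 0, 0, 0, 0, 0, 0, 0, 0, 0, 0, 0, 0, 0, 0, 0]'

```text
time_s: 12.78
tcp_pos: [0.6288, 0.2307, 0.1217]
ee_rot: [-179.9, -0.1, -4.4]
wrist_force: [0.0, -0.2, -1.2]
width: 0.0539
grasp_force: 64.4
```

Run:
```python
from h import *
s=manip.sense();print(s["tcp_pos"],s["wrist_force"]); go(.410,.0337,.25); go(.410,.0337,.042)
```

```text
[0.62881685 0.23073052 0.12167007] [ 0.01040433 -0.17778714 -1.21060201]
to [0.41   0.0337 0.25  ] units [-1.016  1.066 -0.642] yaw [-1.7993e+02 -1.1000e-01 -4.3800e+00]
to [0.41   0.0337 0.042 ] units [-1.016  1.066  0.398] yaw [-1.7993e+02 -1.1000e-01 -4.3800e+00]
```

Still slightly above the floor: 3 mm lower, then release, rise and go over to j2.

Request:
jog_arm --motion '[0, 0, 0.015, 0, 0, 0, 0, 0, 0, 0, 0, 0, 0, 0, 0, 0, 0, 0]'

```text
time_s: 13.15
tcp_pos: [0.6282, 0.2304, 0.1174]
ee_rot: [180.0, -0.0, -4.4]
wrist_force: [-0.5, 1.0, -1.5]
width: 0.0538
grasp_force: 64.4
```

Request:
jog_arm --motion '[0, 0, 0, 0, 0, 0, 0, 0, 0, 0, 0, 0, 0, 0, 0, 0, 0, 0, 0, 0, -0.02, 0, 0, 0, 0, 0, -0.05, 0, 0, 0, 0, 0, -0.15, 0, 0, 0, 0, 0, -0.2, 0, 0, 0, 0, 0, -0.3, 0, 0, 0, 0, 0, -0.2, 0, 0, 0]' --jaw 0.9

```text
time_s: 14.28
tcp_pos: [0.6288, 0.2305, 0.3061]
ee_rot: [-179.9, -0.3, -4.4]
wrist_force: [0.7, -0.1, 0.4]
width: 0.0768
grasp_force: 0.0
```

Request:
jog_arm --motion '[-0.15, 0.16, 0, 0, 0, 0, -0.15, 0.16, 0, 0, 0, 0, -0.15, 0.16, 0, 0, 0, 0, -0.15, 0.16, 0, 0, 0, 0, -0.15, 0.16, 0, 0, 0, 0, -0.15, 0.16, 0, 0, 0, 0, -0.116, 0.106, 0.1, 0, 0, 0, 0, 0, 0.1, 0, 0, 0, 0, 0, 0, 0, 0, 0, 0, 0, 0, 0, 0, 0]' --jaw 1

```text
time_s: 15.52
tcp_pos: [0.4101, 0.0337, 0.2627]
ee_rot: [-180.0, -0.1, -4.4]
wrist_force: [-1.0, 0.0, 0.1]
width: 0.0856
grasp_force: 0.0
```

Run:
```python
from h import *
w=cam("wrist","w6"); P=cloud(w); m=(abs(P[...,2]-.086)<.006)&(np.hypot(P[...,0]-.41,P[...,1]-.034)<.06); q=P[m]
print(len(q),cv2.minEnclosingCircle(q[:,:2].astype(np.float32)))
t=cam("top","t6"); crop(t,200,150,320,200,2,"pics/t6.png")
for u,v in [(318,235)]: print(dep(t,u,v))
T=cloud(t); m=(T[...,2]<.165)&(T[...,2]>.145)&(T[...,0]>.58)&(T[...,0]<.67)&(T[...,1]>.09)&(T[...,1]<.28); q=T[m]; k=q[q[:,1]>.182]; print(len(k),cv2.minEnclosingCircle(k[:,:2].astype(np.float32))); k=q[q[:,1]<.182]; print(len(k),cv2.minEnclosingCircle(k[:,:2].astype(np.float32)))
print(manip.sense()["tcp_pos"]); go(.410,.0337,.042)
```

```text
3183 ((0.4087715446949005, 0.030733468011021614), 0.028364667668938637)
[0.60446901 0.15133292 0.15139814]
401 ((0.6399461627006531, 0.21769095957279205), 0.044478610157966614)
489 ((0.6352245807647705, 0.14657863974571228), 0.04879651591181755)
[0.41015247 0.03382587 0.26242067]
to [0.41   0.0337 0.042 ] units [-1.000e-03  1.000e-03  1.102e+00] yaw [-1.7996e+02 -1.0000e-01 -4.3600e+00]
```

View pics/t6.png

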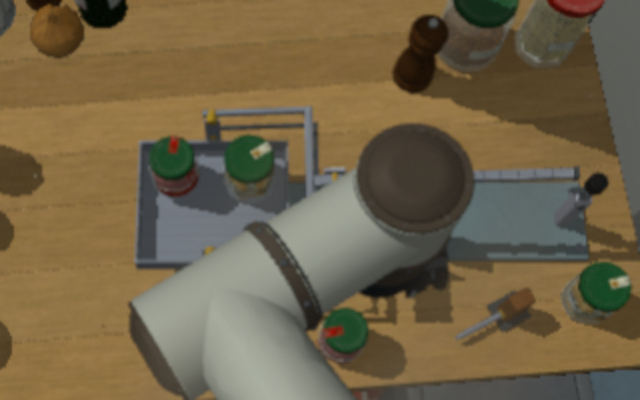

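The top view shows both jars upright at the back of the pan (lids at crop (172,157) and (249,160)), with j2, the pin and h2 unmoved. Grasping j2.

Request:
jog_arm --motion '[-0.006, 0.012, 0.2, 0, 0, 0, 0, 0, 0.2, 0, 0, 0, 0, 0, 0.2, 0, 0, 0, 0, 0, 0.2, 0, 0, 0, 0, 0, 0.2, 0, 0, 0, 0, 0, 0.09, 0, 0, 0, 0, 0, 0, 0, 0, 0]'

```text
time_s: 16.5
tcp_pos: [0.4079, 0.0311, 0.0426]
ee_rot: [179.9, 0.1, -4.4]
wrist_force: [0.8, 0.6, -0.7]
width: 0.0852
grasp_force: 0.0
```

Request:
jog_arm --motion '[0, 0, 0, 0, 0, 0, 0, 0, 0, 0, 0, 0, 0, 0, 0, 0, 0, 0, 0, 0, 0, 0, 0, 0, 0, 0, 0, 0, 0, 0, 0, 0, 0, 0, 0, 0]' --jaw 0

```text
time_s: 17.25
tcp_pos: [0.4091, 0.0316, 0.0451]
ee_rot: [-179.9, -0.2, -4.4]
wrist_force: [-0.9, 0.3, 5.1]
width: 0.0539
grasp_force: 62.2
```

Run:
```python
from h import *
s=manip.sense();print(s["tcp_pos"],s["width"],s["grasp_force"])
go(*S(-38,100),.28)
```

```text
[0.40910152 0.0316326  0.04505571] 0.0538600808362507 62.19338536262512
to [0.5445 0.138  0.28  ] units [ 0.635 -0.582 -1.175] yaw [-179.91   -0.18   -4.35]
```

Request:
jog_arm --motion '[0, 0, -0.235, 0, 0, 0, 0, 0, -0.235, 0, 0, 0, 0, 0, -0.235, 0, 0, 0, 0, 0, -0.235, 0, 0, 0, 0, 0, -0.235, 0, 0, 0, 0.15, -0.14, 0, 0, 0, 0, 0.165, -0.15, 0, 0, 0, 0, 0.16, -0.15, 0, 0, 0, 0, 0.16, -0.142, 0, 0, 0, 0, 0, 0, 0, 0, 0, 0]'

```text
time_s: 18.5
tcp_pos: [0.5446, 0.1389, 0.2773]
ee_rot: [180.0, 0.1, -4.3]
wrist_force: [-0.7, -0.7, -1.1]
width: 0.0543
grasp_force: 64.2
```

Request:
jog_arm --motion '[0, 0, 0, 0, 0, 0, 0, 0, 0, 0, 0, 0]'

```text
time_s: 18.75
tcp_pos: [0.5427, 0.1368, 0.2791]
ee_rot: [-180.0, -0.0, -4.4]
wrist_force: [-0.6, -0.9, -0.8]
width: 0.0539
grasp_force: 64.2
```

Run:
```python
from h import *
w=cam("wrist","w7"); cv2.imwrite("pics/w7.png",w["pixels"][:,:,::-1]); P=cloud(w)
m=(abs(P[...,2]-.153)<.008)&(P[...,0]>.58)&(P[...,0]<.67); 
for a,b in((.09,.181),(.181,.28)):
    q=P[m&(P[...,1]>a)&(P[...,1]<b)]; print(len(q),q.mean(0) if len(q) else 0)
print(manip.sense()["tcp_pos"]);go(*S(-38,100),.116)
```

```text
6703 [0.6200832  0.1334763  0.15261089]
5722 [0.62775426 0.22679345 0.15437807]
[0.54277629 0.13688053 0.27918852]
to [0.5445 0.138  0.116 ] units [ 0.008 -0.006  0.816] yaw [-1.7996e+02 -5.0000e-02 -4.4000e+00]
```

View pics/w7.png

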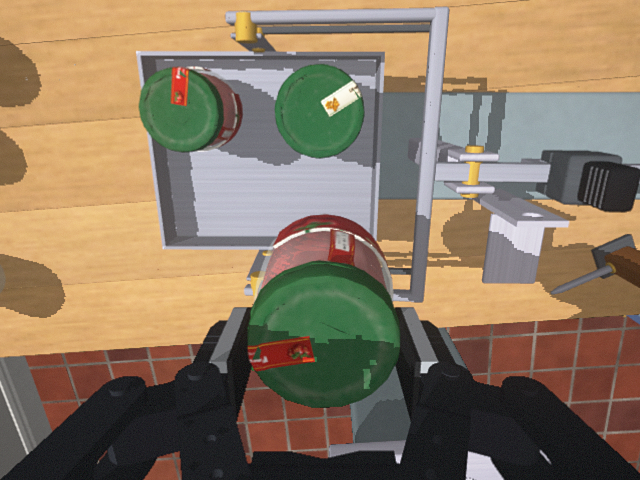

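Both placed jars are upright (lids at (180,108) and (319,111)), and j2 is held upright. Lowering it into the front right spot.

Request:
jog_arm --motion '[0.006, 0, 0.2, 0, 0, 0, 0, 0, 0.2, 0, 0, 0, 0, 0, 0.2, 0, 0, 0, 0, 0, 0.12, 0, 0, 0, 0, 0, 0.06, 0, 0, 0, 0, 0, 0.035, 0, 0, 0, 0, 0, 0.01, 0, 0, 0, 0, 0, 0, 0, 0, 0, 0, 0, 0, 0, 0, 0]'

```text
time_s: 19.92
tcp_pos: [0.5451, 0.1376, 0.1142]
ee_rot: [-180.0, -0.1, -4.4]
wrist_force: [0.4, 0.3, -0.8]
width: 0.0542
grasp_force: 64.2
```

Request:
jog_arm --motion '[0, 0, 0, 0, 0, 0, 0, 0, 0, 0, 0, 0, 0, 0, 0, 0, 0, 0, 0, 0, -0.02, 0, 0, 0, 0, 0, -0.05, 0, 0, 0, 0, 0, -0.15, 0, 0, 0, 0, 0, -0.2, 0, 0, 0, 0, 0, -0.3, 0, 0, 0, 0, 0, -0.25, 0, 0, 0, 0, 0, 0, 0, 0, 0]' --jaw 0.9

```text
time_s: 21.18
tcp_pos: [0.5467, 0.138, 0.3136]
ee_rot: [-179.7, -0.6, -4.4]
wrist_force: [-0.2, -0.6, 0.2]
width: 0.0765
grasp_force: 0.0
```

Run:
```python
from h import *
print(manip.sense()["tcp_pos"]);go(.4418,-.2955,.3);go(.4418,-.2955,.042)
t=cam("top","t7");T=cloud(t)
m=(abs(T[...,2]-.083)<.006)&(np.hypot(T[...,0]-.44,T[...,1]+.295)<.08);q=T[m];print(len(q),cv2.minEnclosingCircle(q[:,:2].astype(np.float32)))
```

```text
[0.54670201 0.13797505 0.31360943]
to [ 0.4418 -0.2955  0.3   ] units [-0.358  2.201  0.068] yaw [-179.69   -0.6    -4.37]
to [ 0.4418 -0.2955  0.042 ] units [-0.358  2.201  1.358] yaw [-179.69   -0.6    -4.37]
485 ((0.44020017981529236, -0.2959384024143219), 0.032219819724559784)
```

Request:
jog_arm --motion '[-0.036, 0.18, 0, 0, 0, 0, -0.036, 0.23, 0, 0, 0, 0, -0.036, 0.23, 0, 0, 0, 0, -0.036, 0.23, 0, 0, 0, 0, -0.036, 0.23, 0, 0, 0, 0, -0.036, 0.23, 0, 0, 0, 0, -0.036, 0.23, 0.07, 0, 0, 0, -0.036, 0.23, 0.1, 0, 0, 0, -0.036, 0.23, 0.1, 0, 0, 0, -0.034, 0.181, 0.1, 0, 0, 0]' --jaw 1

```text
time_s: 22.48
tcp_pos: [0.4382, -0.2973, 0.2316]
ee_rot: [-180.0, 0.1, -4.4]
wrist_force: [0.8, 0.1, 0.3]
width: 0.0855
grasp_force: 0.0
```

Request:
jog_arm --motion '[0, 0, 0, 0, 0, 0, 0, 0, 0, 0, 0, 0, 0, 0, 0, 0, 0, 0]'

```text
time_s: 22.85
tcp_pos: [0.4401, -0.2954, 0.2339]
ee_rot: [180.0, -0.1, -4.3]
wrist_force: [0.5, 0.4, 0.7]
width: 0.0853
grasp_force: 0.0
```

Run:
```python
from h import *
w=cam("wrist","w8"); cv2.imwrite("pics/w8.png",w["pixels"][:,:,::-1]); P=cloud(w)
m=(abs(P[...,2]-.083)<.006)&(np.hypot(P[...,0]-.44,P[...,1]+.295)<.08);q=P[m];c,r=cv2.minEnclosingCircle(q[:,:2].astype(np.float32));print(len(q),c,r)
go(c[0],c[1],.04)
```

```text
4604 (0.4391576051712036, -0.29826459288597107) 0.031631965190172195
to [ 0.4392 -0.2983  0.04  ] units [-0.004  0.015  0.97 ] yaw [ 1.7998e+02 -7.0000e-02 -4.2900e+00]
```

View pics/w8.png

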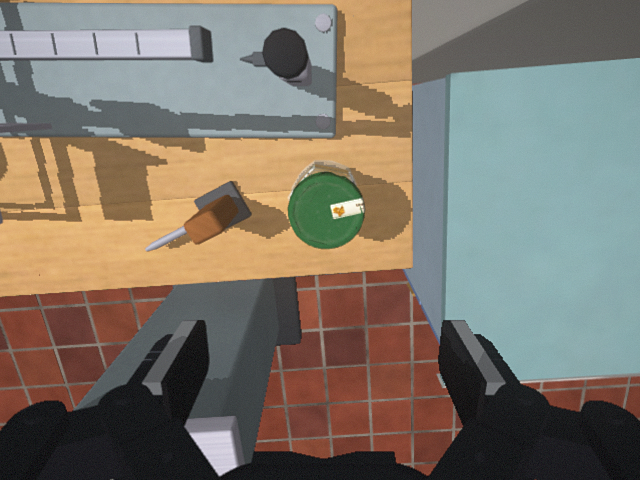

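The honey jar h2 is centred at (326,210). The pin lies at (215,215) pointing to (150,248), far enough for the open finger. I'll check the blue side furniture's height, then grasp.

Run:
```python
from h import *
w=load("w8"); print(dep(w,480,200),dep(w,450,100),dep(w,455,370),dep(w,480,100))
# pin
print("tip",atz(w,150,248,.02),dep(w,160,243),"grip top",dep(w,215,218),dep(w,230,208),dep(w,195,232))
for p in [(200,190),(233,182),(250,212)]: print("foot",atz(w,*p,.008))
```

```text
[ 0.40894327 -0.46678302 -0.03657502] [ 0.51571723 -0.43105336 -0.03594638] [ 0.43665486 -0.33875553  0.28902988] [ 0.51336952 -0.46204964 -0.0377076 ]
tip [ 0.39898016 -0.12014361  0.02      ] [ 0.40492223 -0.13329566  0.02481308] grip top [ 0.43904636 -0.20628767  0.07627056] [ 0.43634983 -0.20863054  0.031927  ] [ 0.42880972 -0.18832138  0.07815203]
foot [ 0.45099832 -0.17593198  0.008     ]
foot [ 0.45641073 -0.20931402  0.008     ]
foot [ 0.42529181 -0.22181734  0.008     ]
```

Request:
jog_arm --motion '[-0.004, 0.014, 0.2, 0, 0, 0, 0, 0, 0.2, 0, 0, 0, 0, 0, 0.2, 0, 0, 0, 0, 0, 0.1, 0, 0, 0, 0, 0, 0, 0, 0, 0]' --jaw 0.95

```text
time_s: 23.52
tcp_pos: [0.4381, -0.2979, 0.0924]
ee_rot: [-180.0, 0.2, -4.3]
wrist_force: [-0.1, -0.3, -0.4]
width: 0.0809
grasp_force: 0.0
```

Request:
jog_arm --motion '[0, 0, 0.13, 0, 0, 0, 0, 0, 0.13, 0, 0, 0, 0, 0, 0, 0, 0, 0]'

```text
time_s: 23.9
tcp_pos: [0.4385, -0.2984, 0.0414]
ee_rot: [-180.0, 0.1, -4.3]
wrist_force: [0.5, 0.5, 0.2]
width: 0.0812
grasp_force: 0.0
```

Request:
jog_arm --motion '[0, 0, 0, 0, 0, 0, 0, 0, 0, 0, 0, 0, 0, 0, 0, 0, 0, 0, 0, 0, 0, 0, 0, 0, 0, 0, 0, 0, 0, 0, 0, 0, 0, 0, 0, 0]' --jaw 0

```text
time_s: 24.65
tcp_pos: [0.4404, -0.2993, 0.0439]
ee_rot: [179.9, -0.3, -4.3]
wrist_force: [-0.8, 1.9, 6.2]
width: 0.0607
grasp_force: 64.8
```

Request:
jog_arm --motion '[0, 0, -0.25, 0, 0, 0, 0, 0, -0.25, 0, 0, 0, 0, 0, -0.25, 0, 0, 0, 0, 0, -0.25, 0, 0, 0, 0, 0, -0.25, 0, 0, 0, 0, 0, -0.11, 0, 0, 0, 0, 0, 0, 0, 0, 0]'

```text
time_s: 25.52
tcp_pos: [0.4391, -0.2989, 0.3158]
ee_rot: [179.9, -0.3, -4.4]
wrist_force: [-0.3, 0.5, -1.8]
width: 0.0608
grasp_force: 66.2
```

Run:
```python
from h import *
s=manip.sense();print(s["tcp_pos"],s["width"],s["grasp_force"])
go(*S(-38,200),.31)
```

```text
[ 0.43909196 -0.29888774  0.31575944] 0.06084385158022556 66.18217349052429
to [0.5522 0.2377 0.31  ] units [ 0.358 -2.718  0.029] yaw [179.94  -0.3   -4.39]
```

Request:
jog_arm --motion '[0.03, -0.15, 0, 0, 0, 0, 0.03, -0.23, 0, 0, 0, 0, 0.03, -0.25, 0, 0, 0, 0, 0.03, -0.25, 0, 0, 0, 0, 0.03, -0.25, 0, 0, 0, 0, 0.03, -0.25, 0, 0, 0, 0, 0.03, -0.25, 0, 0, 0, 0, 0.03, -0.25, 0, 0, 0, 0, 0.03, -0.25, 0, 0, 0, 0, 0.03, -0.25, 0, 0, 0, 0]'

```text
time_s: 26.78
tcp_pos: [0.5339, 0.1726, 0.3115]
ee_rot: [179.9, 0.2, -4.4]
wrist_force: [1.3, -0.4, -1.8]
width: 0.0606
grasp_force: 66.2
```

Request:
jog_arm --motion '[0.03, -0.18, 0, 0, 0, 0, 0.028, -0.158, 0, 0, 0, 0, 0, 0, 0, 0, 0, 0, 0, 0, 0, 0, 0, 0]'

```text
time_s: 27.28
tcp_pos: [0.5508, 0.2372, 0.3119]
ee_rot: [179.9, 0.1, -4.4]
wrist_force: [-0.3, 0.7, -1.5]
width: 0.0607
grasp_force: 66.2
```

Run:
```python
from h import *
w=cam("wrist","w9"); P=cloud(w)
m=(abs(P[...,2]-.153)<.008)
for a,b,c,d in((.09,.181,.58,.67),(.181,.28,.58,.67),(.09,.181,.5,.58),(.181,.28,.5,.58)):
    q=P[m&(P[...,1]>a)&(P[...,1]<b)&(P[...,0]>c)&(P[...,0]<d)]; print(len(q),q.mean(0) if len(q) else 0)
print(manip.sense()["tcp_pos"]);go(*S(-38,200),.1135)
```

```text
5538 [0.61966508 0.13442962 0.15247548]
4434 [0.62803155 0.22821082 0.15456101]
3705 [0.54622397 0.13821755 0.15433097]
56 [0.50358192 0.18589203 0.15420551]
[0.55099031 0.2369268  0.3124711 ]
to [0.5522 0.2377 0.1135] units [ 0.006 -0.004  0.995] yaw [ 1.7993e+02  9.0000e-02 -4.4100e+00]
```

Spot is clear and the three jars stand well. Lower, release, rise.

Request:
jog_arm --motion '[0.005, 0, 0.2, 0, 0, 0, 0, 0, 0.2, 0, 0, 0, 0, 0, 0.2, 0, 0, 0, 0, 0, 0.2, 0, 0, 0, 0, 0, 0.1, 0, 0, 0, 0, 0, 0.06, 0, 0, 0, 0, 0, 0.03, 0, 0, 0, 0, 0, 0, 0, 0, 0, 0, 0, 0, 0, 0, 0]'

```text
time_s: 28.45
tcp_pos: [0.5531, 0.238, 0.1165]
ee_rot: [-179.9, -0.1, -4.4]
wrist_force: [-0.4, 0.3, -2.0]
width: 0.0606
grasp_force: 66.2
```

Request:
jog_arm --motion '[0, 0, 0, 0, 0, 0, 0, 0, 0, 0, 0, 0, 0, 0, 0, 0, 0, 0, 0, 0, -0.02, 0, 0, 0, 0, 0, -0.05, 0, 0, 0, 0, 0, -0.15, 0, 0, 0, 0, 0, -0.2, 0, 0, 0, 0, 0, -0.3, 0, 0, 0, 0, 0, -0.25, 0, 0, 0, 0, 0, 0, 0, 0, 0]' --jaw 0.9

```text
time_s: 29.7
tcp_pos: [0.5545, 0.2385, 0.316]
ee_rot: [-179.6, -0.6, -4.4]
wrist_force: [-0.0, -0.1, -1.8]
width: 0.077
grasp_force: 0.0
```

Run:
```python
from h import *
w=cam("wrist","w10"); P=cloud(w)
t=cam("top","t10"); cv2.imwrite("pics/t10.png",np.hstack([w["pixels"][::2,::2,::-1],t["pixels"][150:390,200:520,::-1]]))
m=(abs(P[...,2]-.153)<.008)
for a,b,c,d in((.09,.181,.58,.67),(.181,.28,.58,.67),(.09,.181,.5,.58),(.181,.28,.5,.58)):
    q=P[m&(P[...,1]>a)&(P[...,1]<b)&(P[...,0]>c)&(P[...,0]<d)]; print(len(q),q.mean(0) if len(q) else 0)
print(manip.sense()["tcp_pos"]);go(*S(0,-318),.3)
```

```text
5321 [0.61959344 0.1345477  0.15245405]
4330 [0.62694692 0.22845407 0.15445325]
3596 [0.54622721 0.13822146 0.15429674]
4256 [0.55077218 0.23683677 0.15261269]
[0.55234767 0.23768544 0.3102141 ]
to [ 0.5503 -0.2817  0.3   ] units [0.189 2.59  0.051] yaw [-1.7992e+02 -4.0000e-02 -4.3900e+00]
```

View pics/t10.png

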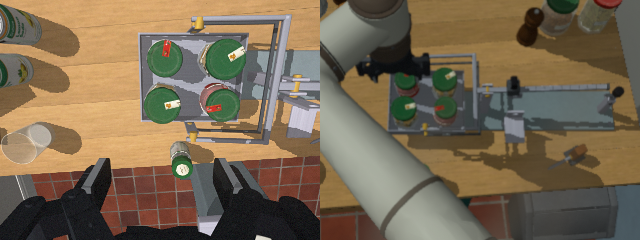

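All four jars stand upright in the pan; the wrist half shows four lids at (170,58), (225,60), (165,103) and (220,100). The pin near (575,153) looks moved, so I'll re-measure it later. Now the index post: turn −90° and move over the knob.

Request:
jog_arm --motion '[0, 0, 0, 0, 0, 0.112, 0, 0, 0, 0, 0, 0.112, 0, 0, 0, 0, 0, 0.111, 0, 0, 0, 0, 0, 0.111, 0, 0, 0, 0, 0, 0.111, 0, 0, 0, 0, 0, 0.111, 0, 0, 0, 0, 0, 0.111, 0, 0, 0, 0, 0, 0.111, 0, 0, 0, 0, 0, 0.11, 0, 0, 0, 0, 0, 0]'

```text
time_s: 31.05
tcp_pos: [0.552, 0.2374, 0.3078]
ee_rot: [179.9, -0.1, -94.3]
wrist_force: [0.3, 0.1, -0.1]
width: 0.0766
grasp_force: 0.0
```

Run:
```python
from h import *
print(manip.sense()["tcp_pos"],manip.sense()["qpos"].round(1));go(*S(0,-318),.3)
```

```text
[0.55198101 0.23735152 0.30780572] [ 38.7  17.    7.   -0.  -80.3 -42.9]
to [ 0.5503 -0.2817  0.3   ] units [ 2.588 -0.185  0.039] yaw [ 1.7985e+02 -1.1000e-01 -9.4270e+01]
```

Request:
jog_arm --motion '[0.2, -0.018, 0, 0, 0, 0, 0.25, -0.018, 0, 0, 0, 0, 0.27, -0.018, 0, 0, 0, 0, 0.28, -0.018, 0, 0, 0, 0, 0.28, -0.018, 0, 0, 0, 0, 0.28, -0.018, 0, 0, 0, 0, 0.28, -0.018, 0, 0, 0, 0, 0.28, -0.018, 0, 0, 0, 0, 0.25, -0.018, 0, 0, 0, 0, 0.218, -0.023, 0, 0, 0, 0]' --jaw 0.7

```text
time_s: 32.3
tcp_pos: [0.5492, -0.283, 0.3085]
ee_rot: [179.9, 0.0, -94.2]
wrist_force: [1.5, 0.2, 0.3]
width: 0.0597
grasp_force: 0.0
```

Request:
jog_arm --motion '[0, 0, 0, 0, 0, 0, 0, 0, 0, 0, 0, 0, 0, 0, 0, 0, 0, 0]'

```text
time_s: 32.67
tcp_pos: [0.5499, -0.2802, 0.3094]
ee_rot: [180.0, 0.0, -94.2]
wrist_force: [0.2, -0.3, 0.1]
width: 0.0598
grasp_force: 0.0
```

Run:
```python
from h import *
w=cam("wrist","w11"); P=cloud(w); cv2.imwrite("pics/w11.png",w["pixels"][:,:,::-1])
m=(abs(P[...,2]-.168)<.006)&(np.hypot(P[...,0]-.55,P[...,1]+.2815)<.03);q=P[m];c,r=cv2.minEnclosingCircle(q[:,:2].astype(np.float32));print(len(q),c,r,np.median(q[:,2]))
print(manip.sense()["tcp_pos"]);go(c[0],c[1],.14)
```

```text
695 (0.5483465790748596, -0.2837959825992584) 0.011956702917814255 0.1673645042488996
[ 0.55006229 -0.28009461  0.30963464]
to [ 0.5483 -0.2838  0.14  ] units [0.019 0.007 0.848] yaw [-179.98    0.    -94.25]
```

View pics/w11.png

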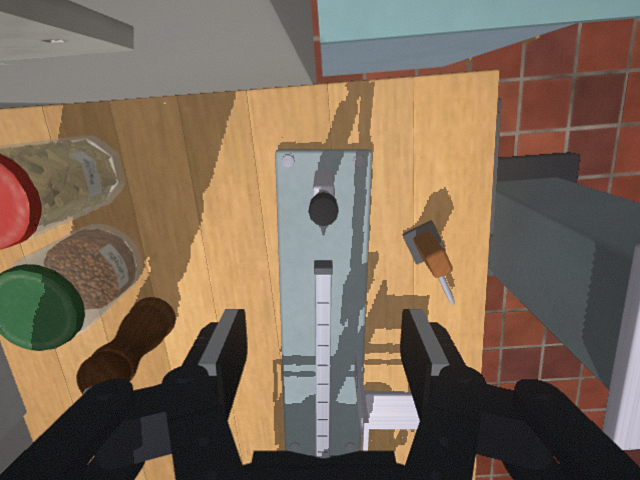

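The knob is at (323,208), centred in the jaw direction. The pin has moved: its grip is at (435,255) and its tip at (452,302). Descending on the knob.

Request:
jog_arm --motion '[0.016, 0.006, 0.2, 0, 0, 0, 0, 0, 0.2, 0, 0, 0, 0, 0, 0.2, 0, 0, 0, 0, 0, 0.15, 0, 0, 0, 0, 0, 0.09, 0, 0, 0, 0, 0, 0, 0, 0, 0]'

```text
time_s: 33.48
tcp_pos: [0.5478, -0.2832, 0.1402]
ee_rot: [179.8, 0.0, -94.3]
wrist_force: [0.1, 0.2, 0.3]
width: 0.0599
grasp_force: 0.0
```

Request:
jog_arm --motion '[0, 0, 0, 0, 0, 0, 0, 0, 0, 0, 0, 0, 0, 0, 0, 0, 0, 0, 0, 0, 0, 0, 0, 0, 0, 0, 0, 0, 0, 0, 0, 0, 0, 0, 0, 0]' --jaw 0

```text
time_s: 34.22
tcp_pos: [0.5492, -0.2846, 0.1419]
ee_rot: [-179.9, -0.0, -94.4]
wrist_force: [3.1, -0.0, 3.8]
width: -0.0
grasp_force: 1.6
```

Run:
```python
from h import *
w=cam("wrist","w12"); s=cam("side","s12"); a=w["pixels"][:,:,::-1][120:480,160:480]; b=cv2.resize(s["pixels"][280:400,340:450,::-1],(330,360),interpolation=cv2.INTER_CUBIC)
cv2.imwrite("pics/w12.png",np.hstack([a,b])); print(manip.sense()["tcp_pos"])
```

```text
[ 0.54902013 -0.28460611  0.14177233]
```

View pics/w12.png

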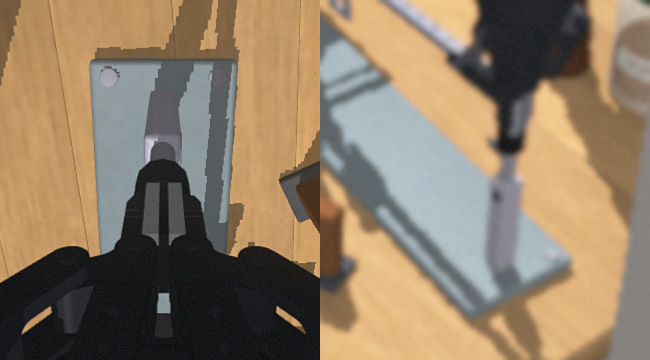

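The fingers closed without gripping, and the view shows the post's rod just beyond the finger tips with no knob visible. I'll check with depth.

Run:
```python
from h import *
w=load("w12");s=load("s12")
print("tcp proj",proj(w,manip.sense()["tcp_pos"]),proj(s,manip.sense()["tcp_pos"]))
for u,v in [(323,265),(323,275),(323,285),(323,300),(323,250),(323,320),(323,350)]: print(u,v,dep(w,u,v))
print("side")
for x,y in [(510,165),(510,150),(505,140),(508,125),(510,100),(505,180)]:
    u,v=340+(x-320)/3,280+y/3; print(round(u),round(v),dep(s,u,v))
b=s["pixels"][280:400,340:450,::-1]
# side view before, knob
s0=load("side0"); print("knob0 side top",dep(s0,255+594/4,235+345/4),dep(s0,255+594/4,235+365/4))
```

```text
tcp proj [321.0046818  297.98274693] [403.06520086 328.60405288]
323 265 [ 0.54770125 -0.29036313  0.11624161]
323 275 [ 0.54770932 -0.29006405  0.12835556]
323 285 [ 0.54725939 -0.29557038  0.15175036]
323 300 [ 0.54731675 -0.29462881  0.16376243]
323 250 [ 0.54748707 -0.29338786  0.10212157]
323 320 [ 0.54717337 -0.29620736  0.18223637]
323 350 [ 0.54715619 -0.29614073  0.20045213]
side
403 335 [ 0.54981643 -0.28663768  0.12209348]
403 330 [ 0.54162022 -0.29294365  0.14768636]
402 327 [ 0.53890766 -0.28923311  0.15706792]
403 322 [ 0.53840027 -0.29148603  0.17465651]
403 313 [ 0.53651022 -0.29306143  0.20234152]
402 340 [ 0.54350855 -0.28872803  0.11094319]
knob0 side top [ 0.54331723 -0.28930208  0.1716654 ] [ 0.5443903  -0.28973104  0.15566533]
```

Request:
jog_arm --motion '[0, 0, 0, 0, 0, 0, 0, 0, 0, 0, 0, 0, 0, 0, 0, 0, 0, 0, 0, 0, 0, 0, 0, 0]' --jaw 0.7

```text
time_s: 34.83
tcp_pos: [0.5482, -0.2842, 0.1409]
ee_rot: [179.9, 0.0, -94.4]
wrist_force: [0.0, 0.3, -0.5]
width: 0.0598
grasp_force: 0.0
```

Run:
```python
from h import *
w=cam("wrist","w13"); s=cam("side","s13"); a=w["pixels"][:,:,::-1][120:480,160:480]; b=cv2.resize(s["pixels"][280:400,340:450,::-1],(330,360),interpolation=cv2.INTER_CUBIC)
cv2.imwrite("pics/w13.png",np.hstack([a,b])); print(manip.sense()["tcp_pos"],manip.sense()["width"])
P=cloud(w); m=(np.hypot(P[...,0]-.548,P[...,1]+.284)<.02)&(P[...,2]>.1)&(w["pixels"].sum(-1)<150);print(m.sum(),np.percentile(P[m][:,2],[5,50,95]) if m.sum() else 0)
```

```text
[ 0.54831781 -0.28427533  0.14107666] 0.059812810436542165
6341 [0.15081184 0.23884746 0.24448269]
```

View pics/w13.png

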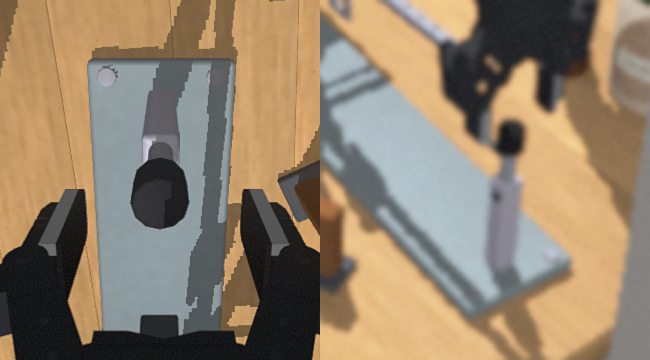

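The knob stands between the open fingers (left half, (160,193)). My picture budget is used up, so I'll rely on numbers from here. First the knob's and finger tips' true heights.

Run:
```python
from h import *
np.set_printoptions(precision=4,suppress=True)
w=load("w13");s=load("s13")
print("knob col"); 
for v in range(275,350,8): print(v,dep(w,320,v),w["pixels"][v,320])
print("finger pads L")
for u,v in [(230,312),(235,330),(220,340),(240,315),(225,360)]: print(u,v,dep(w,u,v))
print("finger R")
for u,v in [(410,312),(420,330),(405,318),(430,345)]: print(u,v,dep(w,u,v))
print("side knob")
for x,y in [(510,122),(510,130),(510,140),(510,150),(510,160)]:
    u,v=340+(x-320)/3,280+y/3; print(dep(s,u,v))
print("side finger tip",[dep(s,340+(x-320)/3,280+y/3) for x,y in [(478,135),(480,125),(550,100)]])
```

```text
knob col
275 [ 0.548  -0.2908  0.1297] [83 82 88]
283 [ 0.5475 -0.2957  0.1497] [33 30 36]
291 [ 0.5474 -0.296   0.158 ] [38 34 32]
299 [ 0.5475 -0.2952  0.1635] [39 39 38]
307 [ 0.5477 -0.2919  0.1639] [45 45 46]
315 [ 0.548  -0.2888  0.1647] [51 49 53]
323 [ 0.5483 -0.2847  0.1638] [51 51 55]
331 [ 0.5486 -0.2809  0.1635] [51 49 52]
339 [ 0.5489 -0.2769  0.1631] [52 54 54]
347 [ 0.5492 -0.2731  0.163 ] [41 42 45]
finger pads L
230 312 [ 0.5801 -0.2983  0.175 ]
235 330 [ 0.5762 -0.2971  0.186 ]
220 340 [ 0.5792 -0.2984  0.1938]
240 315 [ 0.5759 -0.2983  0.1779]
225 360 [ 0.5761 -0.2962  0.2018]
finger R
410 312 [ 0.5148 -0.2937  0.176 ]
420 330 [ 0.5141 -0.2938  0.1885]
405 318 [ 0.5165 -0.291   0.1753]
430 345 [ 0.5127 -0.2928  0.1961]
side knob
[ 0.5505 -0.2817  0.1641]
[ 0.5444 -0.2883  0.1638]
[ 0.5424 -0.2912  0.1566]
[ 0.5418 -0.2927  0.1474]
[ 0.5428 -0.2928  0.1362]
side finger tip [array([ 0.5116, -0.2867,  0.1757]), array([ 0.511 , -0.2887,  0.1878]), array([ 0.5755, -0.2982,  0.185 ])]
```

Real finger tips stand about 22 mm (shut) to 33 mm (60 mm open) above the reported TCP, so the fingers shut on top of the knob. I'll go 21 mm lower and close again.

Request:
jog_arm --motion '[0, 0, 0.055, 0, 0, 0, 0, 0, 0.05, 0, 0, 0, 0, 0, 0, 0, 0, 0]'

```text
time_s: 35.3
tcp_pos: [0.5475, -0.284, 0.1187]
ee_rot: [179.8, 0.0, -94.4]
wrist_force: [-0.1, 0.4, 0.4]
width: 0.0599
grasp_force: 0.0
```

Request:
jog_arm --motion '[0, 0, 0, 0, 0, 0, 0, 0, 0, 0, 0, 0, 0, 0, 0, 0, 0, 0, 0, 0, 0, 0, 0, 0, 0, 0, 0, 0, 0, 0]' --jaw 0

```text
time_s: 35.92
tcp_pos: [0.5497, -0.2846, 0.1211]
ee_rot: [-179.8, -0.0, -94.4]
wrist_force: [3.4, -0.3, 0.3]
width: 0.0221
grasp_force: 58.9
```

```bash
python3 -c "
from h import *
print(manip.grasp_offset, manip.sense()['width'],manip.sense()['tcp_pos'],manip.sense()['wrist_force'])"
```

```text
0.0187 0.022050358516115965 [ 0.54971954 -0.28457511  0.12113669] [ 3.44754586 -0.2737552   0.28260268]
```

Request:
jog_arm --motion '[0, 0, -0.04, 0, 0, 0, 0, 0, -0.04, 0, 0, 0, 0, 0, -0.04, 0, 0, 0, 0, 0, -0.04, 0, 0, 0, 0, 0, -0.02, 0, 0, 0, 0, 0, 0, 0, 0, 0, 0, 0, 0, 0, 0, 0]'

```text
time_s: 36.8
tcp_pos: [0.5497, -0.2845, 0.1564]
ee_rot: [-179.8, -0.0, -94.4]
wrist_force: [4.9, -0.9, -2.0]
width: 0.0217
grasp_force: 59.2
```

Request:
jog_arm --motion '[0, 0, -0.02, 0, 0, 0, 0, 0, 0, 0, 0, 0, 0, 0, 0, 0, 0, 0]'

```text
time_s: 37.17
tcp_pos: [0.5497, -0.2845, 0.1604]
ee_rot: [-179.8, -0.0, -94.4]
wrist_force: [5.7, -1.0, -1.7]
width: 0.0219
grasp_force: 59.3
```

Request:
jog_arm --motion '[0, 0, -0.015, 0, 0, 0, 0, 0, 0, 0, 0, 0, 0, 0, 0, 0, 0, 0]'

```text
time_s: 37.55
tcp_pos: [0.5497, -0.2845, 0.1633]
ee_rot: [-179.8, -0.0, -94.4]
wrist_force: [4.7, -1.3, -2.4]
width: 0.0221
grasp_force: 59.3
```

Request:
jog_arm --motion '[0, 0, -0.01, 0, 0, 0, 0, 0, 0, 0, 0, 0, 0, 0, 0, 0, 0, 0]'

```text
time_s: 37.92
tcp_pos: [0.5497, -0.2845, 0.1642]
ee_rot: [-179.9, 0.0, -94.4]
wrist_force: [6.5, -2.9, -6.2]
width: 0.0217
grasp_force: 59.7
```

Request:
jog_arm --motion '[0, 0, -0.01, 0, 0, 0, 0, 0, 0, 0, 0, 0, 0, 0, 0, 0, 0, 0]'

```text
time_s: 38.3
tcp_pos: [0.5496, -0.2844, 0.1643]
ee_rot: [-179.9, 0.1, -94.4]
wrist_force: [9.2, -5.2, -12.2]
width: 0.0222
grasp_force: 59.9
```

Run:
```python
from h import *
np.set_printoptions(precision=4,suppress=True)
s=cam("side","s14"); P=cloud(s)
print(manip.sense()["wrist_force"],manip.sense()["tcp_pos"])
# post tube front face column: look for brass pixels near post
px=s["pixels"].astype(int)
m=(abs(P[...,0]-.54)<.035)&(abs(P[...,1]+.285)<.03)&(P[...,2]>.03)&(P[...,2]<.21)
br=m&(px[...,0]-px[...,2]>35)
print("brass px",br.sum(),P[br].mean(0) if br.sum() else 0, np.argwhere(br)[:8].tolist())
s0=load("side0");p0=s0["pixels"].astype(int);P0=cloud(s0);m0=(abs(P0[...,0]-.54)<.035)&(abs(P0[...,1]+.285)<.03)&(P0[...,2]>.03)&(P0[...,2]<.21)&(p0[...,0]-p0[...,2]>35);print("before",m0.sum(),P0[m0].mean(0) if m0.sum() else 0)
```

```text
[  8.3678  -4.1675 -12.2652] [ 0.5496 -0.2844  0.1643]
brass px 41 [ 0.5489 -0.2899  0.1737] [[308, 415], [309, 415], [310, 414], [311, 395], [311, 414], [312, 395], [312, 413], [312, 414]]
before 36 [ 0.551  -0.2811  0.1553]
```

The end stop is reached (the force builds up and the height stays). Ease off, open and go up, then check the post and the button.

Request:
jog_arm --motion '[0, 0, 0.012, 0, 0, 0, 0, 0, 0, 0, 0, 0]'

```text
time_s: 38.6
tcp_pos: [0.5497, -0.2845, 0.1642]
ee_rot: [-179.9, -0.0, -94.4]
wrist_force: [6.1, -2.1, -4.4]
width: 0.0216
grasp_force: 61.0
```

Request:
jog_arm --motion '[0, 0, 0, 0, 0, 0, 0, 0, 0, 0, 0, 0, 0, 0, 0, 0, 0, 0, 0, 0, 0, 0, 0, 0, 0, 0, -0.1, 0, 0, 0, 0, 0, -0.2, 0, 0, 0, 0, 0, -0.25, 0, 0, 0, 0, 0, 0, 0, 0, 0, 0, 0, 0, 0, 0, 0]' --jaw 0.6

```text
time_s: 39.72
tcp_pos: [0.548, -0.284, 0.2746]
ee_rot: [180.0, 0.0, -94.4]
wrist_force: [0.0, -0.5, -0.8]
width: 0.0514
grasp_force: 0.0
```

Run:
```python
from h import *
np.set_printoptions(precision=4,suppress=True)
for n in ("side","wrist"):
    s=cam(n,n[0]+"15"); P=cloud(s); px=s["pixels"].astype(int)
    m=(np.hypot(P[...,0]-.549,P[...,1]+.284)<.025)&(P[...,2]>.17)&(P[...,2]<.225);q=P[m];print(n,"knob",len(q),np.percentile(q[:,2],[50,90,97]) if len(q) else 0)
    r=px[...,0]-px[...,2]
    m=(abs(P[...,0]-.54)<.03)&(abs(P[...,1]+.285)<.02)&(P[...,2]>.03)&(P[...,2]<.13)&(r>20); print("brass",m.sum(),P[m].mean(0) if m.sum() else 0,P[m].min(0) if m.sum() else 0)
s=load("s15");P=cloud(s);P0=cloud(load("side0"))
# profile of tube front face x per height (before/after)
for z in np.arange(.06,.13,.006):
    o=[]
    for C in(P0,P):
        m=(abs(C[...,2]-z)<.003)&(np.hypot(C[...,0]-.547,C[...,1]+.286)<.03); o.append((m.sum(),round(float(C[m][:,0].min()),4) if m.sum() else 0))
    print(round(z,3),o)
# poise grip
w=load("w15");s=manip.sense();print(s["tcp_pos"])
```

```text
side knob 148 [0.1991 0.2072 0.2088]
brass 15 [ 0.547  -0.2855  0.0979] [ 0.5357 -0.2949  0.0812]
wrist knob 1355 [0.2062 0.2072 0.2076]
brass 25 [ 0.5362 -0.2831  0.0975] [ 0.5347 -0.2855  0.0952]
0.06 [(np.int64(20), 0.5354), (np.int64(19), 0.5369)]
0.066 [(np.int64(19), 0.5356), (np.int64(16), 0.5358)]
0.072 [(np.int64(16), 0.5364), (np.int64(21), 0.5367)]
0.078 [(np.int64(22), 0.5362), (np.int64(14), 0.5357)]
0.084 [(np.int64(16), 0.537), (np.int64(19), 0.5361)]
0.09 [(np.int64(14), 0.5373), (np.int64(16), 0.536)]
0.096 [(np.int64(22), 0.5359), (np.int64(22), 0.5355)]
0.102 [(np.int64(16), 0.5372), (np.int64(19), 0.5392)]
0.108 [(np.int64(37), 0.5375), (np.int64(32), 0.5368)]
0.114 [(np.int64(9), 0.5349), (np.int64(8), 0.5431)]
0.12 [(np.int64(7), 0.542), (np.int64(10), 0.5432)]
0.126 [(np.int64(12), 0.5411), (np.int64(8), 0.5423)]
[ 0.5476 -0.284   0.2734]
```

Run:
```python
from h import *
np.set_printoptions(precision=4,suppress=True,linewidth=200)
for f in("w11","w15","side0","s15","top0","t10"):
    w=load(f);P=cloud(w);m=(P[...,0]>.50)&(P[...,0]<.5345)&(abs(P[...,1]+.285)<.014)&(P[...,2]>.06)&(P[...,2]<.125)
    print(f,m.sum()); 
    if m.sum(): print(np.c_[P[m],w["pixels"][m]][:12])
w=load("w15"); u,v=proj(w,[.536,-.2845,.0975]).round().astype(int); print(u,v)
for k in range(v-14,v+14,3): print(" ".join("%3d,%3d,%3d"%tuple(w["pixels"][k,j]) for j in range(u-12,u+13,3)))
w=load("s15"); u,v=proj(w,[.536,-.2845,.0975]).round().astype(int); print(u,v)
for k in range(v-5,v+6): print(" ".join("%3d,%3d,%3d"%tuple(w["pixels"][k,j]) for j in range(u-6,u+7)))
```

```text
w11 0
w15 2
[[  0.5339  -0.2831   0.0951 129.     132.     122.    ]
 [  0.534   -0.2828   0.0973 137.     138.     128.    ]]
side0 0
s15 0
top0 0
t10 0
335 204
101, 97,103 102, 99,106  99, 94,100 123,134,137 153,164,169 155,168,171 156,168,172 154,166,171 155,168,172
104,100,108 104,102,105 100, 98,102 153,167,170 153,165,169 154,167,170 157,169,174 153,168,169 152,170,170
105,102,106 101, 98,104  99, 96,103 129,137,141 155,167,173 153,167,170 158,169,175 152,167,170 150,163,168
126,123,129 125,123,132 121,116,124 116,121,125 155,167,171 152,166,168 155,169,173 152,167,171 153,163,169
121,119,127 129,126,133 128,125,135 105,107,112 148,159,165 153,168,169 152,164,166 157,168,172 155,169,170
 86, 85, 88 106,105,111 130,128,135 110,105,112 165,131, 59 149,163,169 152,165,169 150,163,168 151,165,168
 87, 85, 92  82, 82, 84 211,206,222 107,101,108 203,162, 91 152,166,172 149,162,165 153,163,170 151,164,167
 88, 86, 91  82, 82, 84 207,204,219 105,108,112 151,164,171 156,168,172 150,166,171 154,167,171 151,163,166
 88, 88, 89  80, 82, 85 222,216,234 128,133,140 152,166,172 152,165,170 15
[... 1165 characters left out ...]
, 94 123,111, 99 121,116,122 134,131,141 141,138,150 142,139,151 143,139,150
173,189,195 174,189,195 172,188,194 167,179,186 155,161,165 134,129,127 118,109,100 109,102,100 118,115,121 133,131,140 141,139,150 143,140,152 143,141,151
174,190,198 174,189,196 172,187,193 166,179,186 150,157,164 130,129,136 118,115,120 114,111,118 124,121,130 134,132,142 140,139,149 141,139,150 141,138,149
177,192,199 175,190,196 172,187,194 165,176,184 149,155,164 133,133,143 122,123,130 126,123,133 133,129,141 139,137,148 139,137,148 140,137,148 142,139,149
176,192,199 176,192,198 173,187,194 164,176,184 147,153,162 131,134,142 126,124,134 129,126,137 134,130,141 140,137,149 141,139,150 142,140,150 143,141,152
```

Run:
```python
from h import *
np.set_printoptions(precision=4,suppress=True,linewidth=200)
for f in("w11","w13","w15"):
    w=load(f);p=w["pixels"].astype(int); u,v=proj(w,[.536,-.2845,.0975]).round().astype(int)
    y,x=np.mgrid[v-40:v+40,u-40:u+40]; m=(p[y,x,0]-p[y,x,2]>30); print(f,u,v,m.sum())
    if m.sum():
        print(np.c_[x[m],y[m]].min(0),np.c_[x[m],y[m]].max(0)); a=np.c_[x[m],y[m]]
        for pt in (a.min(0),a.max(0)): print(atz(w,*pt,.0975))
w=load("w15")
for dx in (.5365,.529): print(proj(w,[dx,-.2845,.0975]))
# tube front edge at top: find column of edge at rows
```

```text
w11 336 192 418
[369 152] [375 231]
[ 0.5035 -0.3189  0.0975]
[ 0.5005 -0.2427  0.0975]
w13 343 261 0
w15 335 204 272
[333 164] [374 243]
[ 0.535  -0.3191  0.0975]
[ 0.5033 -0.2464  0.0975]
[334.0147 204.3216]
[342.6599 203.6673]
```

Run:
```python
from h import *
np.set_printoptions(precision=4,suppress=True,linewidth=200)
w=load("w15");p=w["pixels"].astype(int)
m=np.zeros((480,640),bool);m[180:230,315:360]=(p[...,0]-p[...,2]>25)[180:230,315:360]
a=np.argwhere(m);print(len(a),a.min(0),a.max(0))
for k in range(a[:,0].min(),a[:,0].max()+1): print(k,np.where(m[k])[0])
# tube front edge column: bright base pixels start
for k in (190,196,212): print(k,[tuple(p[k,c]) for c in range(326,340,2)])
# poise location, beam tilt, with top camera
t=cam("top","t16");T=cloud(t)
xs=np.array([.997,-.0767]);ys=np.array([.0767,.997])
D=T[...,:2]-OS; X=D@xs*1000;Y=D@ys*1000;Z=T[...,2]*1000
g=(abs(X)<25)&(Y>-300)&(Y<-30)&(Z>195)&(Z<260); print("poise grip",g.sum(),X[g].mean(),np.percentile(Y[g],[2,50,98]),np.percentile(Z[g],[5,50,95]))
for yy in range(-290,-60,30):
    b=(abs(X)<10)&(abs(Y-yy)<8)&(Z>140)&(Z<215); print(yy,b.sum(),np.median(Z[b]) if b.sum() else 0)
```

```text
26 [203 333] [209 336]
203 [333 334 335]
204 [333 334 335 336]
205 [333 334 335 336]
206 [333 334 335 336]
207 [333 334 335 336]
208 [333 334 335 336]
209 [333 334 335]
190 [(np.int64(102), np.int64(99), np.int64(106)), (np.int64(101), np.int64(98), np.int64(104)), (np.int64(100), np.int64(95), np.int64(102)), (np.int64(123), np.int64(134), np.int64(137)), (np.int64(154), np.int64(165), np.int64(170)), (np.int64(155), np.int64(168), np.int64(171)), (np.int64(155), np.int64(168), np.int64(171))]
196 [(np.int64(101), np.int64(98), np.int64(104)), (np.int64(100), np.int64(97), np.int64(105)), (np.int64(103), np.int64(99), np.int64(106)), (np.int64(129), np.int64(137), np.int64(141)), (np.int64(156), np.int64(171), np.int64(175)), (np.int64(151), np.int64(168), np.int64(169)), (np.int64(153), np.int64(167), np.int64(170))]
212 [(np.int64(80), np.int64(78), np.int64(82)), (np.int64(127), np.int64(125), np.int64(136)), (np.int64(190), np.int64(187), np.int64(200)), (np.int64(124), np.int64(126), np.int64(133)), (np.int64(153), np.int64(169), np.int64(172)), (np.int64(150), np.int64(165), np.int64(168)), (np.int64(156), np.int64(167), np.int64(171))]
poise grip 200 -2.324609274577485 [-217.5464  -55.864   -43.7883] [196.1189 209.4869 238.6016]
-290 0 0
-260 0 0
-230 10 191.42766512655442
-200 40 190.6975233050132
-170 40 188.8718715564388
-140 42 186.58984059707925
-110 35 183.8739051407105
-80 42 181.39085544094206
```

Run:
```python
from h import *
np.set_printoptions(precision=4,suppress=True,linewidth=200)
w=load("w15")
print("tube front",atz(w,332.2,196,.112),atz(w,332.2,212,.112),"tip",atz(w,336.8,206,.0975),atz(w,336.8,206,.1))
w=load("w11");p=w["pixels"].astype(int);u,v=proj(w,[.536,-.2845,.112]).round().astype(int);print(u,v)
for k in range(v-8,v+12,4): print(k,[int(p[k,c].sum()) for c in range(u-8,u+8)])
P=cloud(w);print("tube top",[P[v,c].round(4) for c in (u-12,u-8,u-5)])
w=load("w15");P=cloud(w);print("tube top",[P[k,c].round(4) for k in (196,) for c in (316,322,328,331)])
```

```text
tube front [ 0.5377 -0.2951  0.112 ] [ 0.5386 -0.2816  0.112 ] tip [ 0.5342 -0.2828  0.0975] [ 0.5342 -0.2834  0.1   ]
337 195
187 [388, 380, 382, 372, 346, 394, 501, 504, 494, 494, 491, 491, 502, 496, 510, 496]
191 [387, 392, 385, 376, 335, 324, 497, 500, 496, 490, 487, 488, 486, 493, 490, 491]
195 [131, 110, 160, 260, 328, 350, 504, 496, 482, 485, 487, 478, 492, 493, 488, 489]
199 [140, 149, 109, 134, 112, 120, 174, 351, 498, 504, 488, 499, 488, 484, 476, 484]
203 [157, 160, 157, 161, 153, 144, 115, 171, 360, 500, 501, 487, 483, 497, 483, 492]
tube top [array([ 0.546 , -0.2954,  0.1602]), array([ 0.5429, -0.294 ,  0.1547]), array([ 0.5401, -0.284 ,  0.1093])]
tube top [array([ 0.5513, -0.2939,  0.1016]), array([ 0.5463, -0.2933,  0.1008]), array([ 0.5412, -0.293 ,  0.1012]), array([ 0.5386, -0.292 ,  0.0974])]
```

The post stays up (knob top 0.207, 43.5 mm above before). Brass is now visible in front of the tube, where before there was only a dark recess, so it is locked. Next I'll locate the poise grip while turning the tool back.

Request:
jog_arm --motion '[-0.1, 0, -0.1, 0, 0, -0.111, -0.1, 0, -0.1, 0, 0, -0.111, 0, 0, 0, 0, 0, -0.111, 0, 0, 0, 0, 0, -0.111, 0, 0, 0, 0, 0, -0.111, 0, 0, 0, 0, 0, -0.111, 0, 0, 0, 0, 0, -0.111, 0, 0, 0, 0, 0, -0.111, 0, 0, 0, 0, 0, -0.112, 0, 0, 0, 0, 0, 0]' --jaw 0.42

```text
time_s: 41.12
tcp_pos: [0.5477, -0.2444, 0.3139]
ee_rot: [-180.0, 0.1, -4.5]
wrist_force: [-0.7, -0.6, 0.0]
width: 0.0357
grasp_force: 0.0
```

```bash
cat >> h.py <<'E'
def sc(T):
    D=T[...,:2]-OS; xs=np.array([np.cos(PSI),np.sin(PSI)]);ys=np.array([-np.sin(PSI),np.cos(PSI)])
    return np.stack([D@xs*1000,D@ys*1000,T[...,2]*1000],-1)
E
python3 - <<'E'
from h import *
np.set_printoptions(precision=1,suppress=True,linewidth=200)
for n,f in(("top","t16"),("side","s15")):
    d=load(f);q=sc(cloud(d));X,Y,Z=q[...,0],q[...,1],q[...,2]
    g=(abs(X)<30)&(Y>-120)&(Y<-20)&(Z>190)&(Z<260)
    for lo,hi in((190,200),(200,210),(210,220),(220,230),(230,240),(240,250)):
        k=g&(Z>=lo)&(Z<hi)
        if k.sum(): print(n,lo,k.sum(),"X",np.percentile(X[k],[3,97]),"Y",np.percentile(Y[k],[3,97]))
s=manip.sense();print(s["tcp_pos"]*1000,s["width"])
go(*S(0,-62),.3)
E
```

```text
top 190 25 X [-13.4  10.3] Y [-72.3 -43.5]
top 200 81 X [-13.3  15.2] Y [-72.5 -43.9]
top 210 13 X [-11.5   3.3] Y [-67.1 -47.1]
top 220 12 X [-11.   -8.5] Y [-61.5 -48.2]
top 230 68 X [-9.5 10.7] Y [-63.7 -48. ]
top 240 3 X [-3.1  3.9] Y [-62.8 -49.8]
side 190 50 X [-16.7  11.7] Y [-79.7 -50.1]
side 200 58 X [-17.   11.8] Y [-77.2 -49.6]
side 210 32 X [-13.1   5.4] Y [-70.6 -54.9]
side 220 38 X [-13.1   7. ] Y [-72.1 -55.2]
side 230 37 X [-12.6   9.8] Y [-68.3 -52.6]
[ 547.7 -244.4  313.9] 0.035683239190567345
to [ 0.6 -0.   0.3] units [ 0.  -1.1  0.1] yaw [-180.     0.1   -4.5]
```

Run:
```python
from h import *
go(*S(0,-56),.28)
```

```text
to [ 0.5704 -0.0204  0.28  ] units [ 0.025 -1.125  0.17 ] yaw [-1.7998e+02  1.2000e-01 -4.5000e+00]
```

Request:
jog_arm --motion '[0.005, -0.17, 0, 0, 0, 0, 0.005, -0.2, 0, 0, 0, 0, 0.005, -0.2, 0, 0, 0, 0, 0.005, -0.2, 0.05, 0, 0, 0, 0.005, -0.2, 0.06, 0, 0, 0, 0, -0.155, 0.06, 0, 0, 0, 0, 0, 0, 0, 0, 0, 0, 0, 0, 0, 0, 0, 0, 0, 0, 0, 0, 0]'

```text
time_s: 42.25
tcp_pos: [0.5703, -0.0214, 0.2814]
ee_rot: [180.0, -0.0, -4.5]
wrist_force: [-0.7, 0.3, 0.3]
width: 0.0355
grasp_force: 0.0
```

Run:
```python
from h import *
np.set_printoptions(precision=1,suppress=True,linewidth=200)
d=cam("wrist","w17");q=sc(cloud(d));X,Y,Z=q[...,0],q[...,1],q[...,2]
g=(abs(X)<30)&(Y>-100)&(Y<-20)&(Z>190)&(Z<255)
for lo,hi in((190,200),(200,210),(210,220),(220,230),(230,236),(236,242),(242,250)):
    k=g&(Z>=lo)&(Z<hi)
    if k.sum()>3: print(lo,k.sum(),"X",np.percentile(X[k],[2,98]),"Y",np.percentile(Y[k],[2,98]))
# fingers: near points
c=(Z>255)&(Z<330)&(abs(X)<60)&(abs(Y+56)<70)
l=c&(Y>-56);r=c&(Y<-56); print("fingers inner", np.percentile(Y[l],[1,5]) if l.sum() else 0,np.percentile(Y[r],[95,99]) if r.sum() else 0,Z[c].min(),np.percentile(Z[c],1))
s=manip.sense();print(s["tcp_pos"]*1000,s["width"]);print(sc(s["tcp_pos"][None]))
```

```text
190 189 X [ 9.4 14. ] Y [-76.5 -48.1]
200 1074 X [-14.1  13.8] Y [-75.3 -46.3]
210 147 X [-8.1 11.1] Y [-72.2 -52.8]
220 157 X [-8.9 11.1] Y [-67.  -51.4]
230 438 X [-11.9  11. ] Y [-66.7 -50.3]
236 753 X [-11.2   9.4] Y [-65.5 -52.1]
fingers inner [-40.2 -40.1] [-75.8 -75.8] 305.11914628586305 307.20295310245666
[570.3 -21.5 281.4] 0.03625352571734642
[[ -0.  -57.  281.4]]
```

The grip's centre is at scale y≈−58.5 between the fingers (inner faces −40 and −76), with tips at TCP+25 mm. Descend around the grip and push outward to about 125 mm of travel.

Request:
jog_arm --motion '[0, 0.006, 0.15, 0, 0, 0, 0, 0, 0.15, 0, 0, 0, 0, 0, 0.1, 0, 0, 0, 0, 0, 0.05, 0, 0, 0, 0, 0, 0, 0, 0, 0]'

```text
time_s: 42.92
tcp_pos: [0.5701, -0.0222, 0.1909]
ee_rot: [180.0, 0.0, -4.4]
wrist_force: [0.6, 0.7, 0.5]
width: 0.036
grasp_force: 0.0
```

Request:
jog_arm --motion '[0, 0.04, 0, 0, 0, 0, 0, 0.05, -0.005, 0, 0, 0, 0, 0.07, -0.006, 0, 0, 0, 0, 0.07, -0.006, 0, 0, 0, 0, 0.07, -0.006, 0, 0, 0, 0, 0.07, -0.006, 0, 0, 0, 0, 0.07, -0.006, 0, 0, 0, 0, 0.07, -0.006, 0, 0, 0, 0, 0.07, -0.006, 0, 0, 0, 0, 0.05, -0.005, 0, 0, 0]'

```text
time_s: 44.18
tcp_pos: [0.5598, -0.1483, 0.2009]
ee_rot: [-180.0, 0.1, -4.4]
wrist_force: [1.1, 3.2, -1.6]
width: 0.0361
grasp_force: 1.4
```

```bash
cat > tilt.py <<'E'
from h import *
import sys
np.set_printoptions(precision=1,suppress=True,linewidth=200)
s=manip.sense();print("tcp",sc(s["tcp_pos"][None]),s["wrist_force"],s["width"])
for n in sys.argv[1:]:
    d=cam(n,"tilt_"+n);q=sc(cloud(d));X,Y,Z=q[...,0],q[...,1],q[...,2]
    f=(abs(X)<74)&(abs(Y-150)<88)&(Z>60)&(Z<98)&(d["depth"]>0); print(n,"floor",f.sum(),np.median(Z[f]) if f.sum() else 0)
    l=(abs(X)<74)&(abs(Y-150)<88)&(Z>146)&(Z<182)&(d["depth"]>0);print("lids",l.sum(),np.percentile(Z[l],[30,60]) if l.sum() else 0)
    pts=[]
    for yy in range(-285,-60,15):
        b=(abs(X)<8)&(abs(Y-yy)<7)&(Z>135)&(Z<205)
        if b.sum()>4: pts.append((yy,b.sum(),round(float(np.percentile(Z[b],60)),1)))
    print(pts)
    g=(abs(X)<14)&(Y>-280)&(Y<-30)&(Z>208)&(Z<262); 
    if g.sum(): print("grip?",g.sum(),np.percentile(Y[g],[3,50,97]),np.percentile(Z[g],[50,90]))
E
python3 tilt.py top side wrist
```

```text
tcp [[  -0.7 -184.3  200.9]] [ 1.1  3.2 -1.6] 0.03614235919794201
top floor 1339 69.78398458136854
lids 1794 [152.6 154.7]
[(-285, np.int64(20), 197.3), (-270, np.int64(37), 195.2), (-255, np.int64(39), 195.8), (-240, np.int64(34), 193.9), (-225, np.int64(33), 192.5), (-210, np.int64(28), 191.1), (-195, np.int64(7), 190.3)]
grip? 115 [-212.5 -201.1 -171.3] [242.3 253.3]
side floor 328 83.2663521403806
lids 779 [150.2 152. ]
[(-285, np.int64(34), 193.2), (-270, np.int64(28), 192.0), (-255, np.int64(25), 191.9), (-240, np.int64(26), 190.6), (-225, np.int64(25), 188.8), (-210, np.int64(26), 188.6), (-195, np.int64(43), 195.0), (-150, np.int64(11), 182.4), (-135, np.int64(22), 183.4), (-120, np.int64(22), 181.5), (-105, np.int64(19), 181.0), (-90, np.int64(32), 179.2), (-75, np.int64(44), 172.2)]
grip? 298 [-218.3 -185.  -163.8] [241.1 256.7]
wrist floor 0 0
lids 0 0
[(-285, np.int64(744), 198.0), (-270, np.int64(931), 195.6), (-255, np.int64(916), 194.5), (-240, np.int64(891), 193.4), (-225, np.int64(885), 192.3), (-210, np.int64(871), 191.2), (-195, np.int64(392), 190.4), (-165, np.int64(216), 187.2), (-150, np.int64(808), 186.6), (-135, np.int64(808), 185.6), (-120, np.int64(787), 184.4), (-105, np.int64(770), 183.3), (-90, np.int64(1000), 181.9), (-75, np.int64(1159), 180.6)]
grip? 11087 [-214.4 -179.5 -157.3] [243.2 255.2]
```

Still at the stop (slope about 0.08), travel about 118 mm. Push 18 mm more and check.

Request:
jog_arm --motion '[0, 0.03, -0.002, 0, 0, 0, 0, 0.03, -0.003, 0, 0, 0, 0, 0.03, -0.002, 0, 0, 0, 0, 0, 0, 0, 0, 0, 0, 0, 0, 0, 0, 0]'

```text
time_s: 44.95
tcp_pos: [0.5594, -0.1658, 0.2033]
ee_rot: [180.0, -0.1, -4.4]
wrist_force: [-0.3, -0.1, 0.9]
width: 0.0357
grasp_force: 0.0
```

```bash
python3 tilt.py wrist
```

```text
tcp [[   0.2 -201.8  203.3]] [-0.3 -0.1  0.9] 0.03567309081269665
wrist floor 0 0
lids 0 0
[(-285, np.int64(668), 186.4), (-270, np.int64(791), 184.7), (-255, np.int64(785), 184.3), (-240, np.int64(782), 183.8), (-225, np.int64(782), 183.2), (-210, np.int64(194), 182.9), (-180, np.int64(345), 181.5), (-165, np.int64(765), 181.1), (-150, np.int64(735), 180.6), (-135, np.int64(746), 180.1), (-120, np.int64(742), 179.6), (-105, np.int64(728), 179.1), (-90, np.int64(893), 178.4), (-75, np.int64(1095), 177.7)]
grip? 9716 [-231.6 -197.3 -173.9] [238.5 256.2]
```

Request:
jog_arm --motion '[0, 0.015, 0.005, 0, 0, 0, 0, 0.015, 0.005, 0, 0, 0, 0, 0, 0, 0, 0, 0, 0, -0.02, 0, 0, 0, 0, 0, -0.02, 0, 0, 0, 0, 0, 0, 0, 0, 0, 0, 0, 0, 0, 0, 0, 0, 0, 0, 0, 0, 0, 0, 0, 0, 0, 0, 0, 0, 0, 0, 0, 0, 0, 0]'

```text
time_s: 46.25
tcp_pos: [0.5592, -0.1634, 0.2008]
ee_rot: [180.0, 0.0, -4.4]
wrist_force: [0.2, -0.2, 0.2]
width: 0.036
grasp_force: 0.0
```

```bash
python3 tilt.py wrist top
```

```text
tcp [[  -0.2 -199.4  200.8]] [ 0.2 -0.2  0.2] 0.036035629216692
wrist floor 0 0
lids 0 0
[(-285, np.int64(604), 169.7), (-270, np.int64(691), 168.8), (-255, np.int64(693), 169.1), (-240, np.int64(681), 169.6), (-225, np.int64(686), 169.9), (-210, np.int64(458), 197.6), (-195, np.int64(148), 198.5), (-180, np.int64(639), 171.9), (-165, np.int64(696), 171.5), (-150, np.int64(722), 171.9), (-135, np.int64(722), 172.3), (-120, np.int64(730), 172.6), (-105, np.int64(712), 173.0), (-90, np.int64(801), 173.3), (-75, np.int64(1057), 173.5)]
grip? 7800 [-229.8 -199.4 -171. ] [238.  257.1]
top floor 1266 84.52413879859012
lids 1979 [167.1 169.3]
[(-285, np.int64(26), 169.9), (-270, np.int64(29), 168.6), (-255, np.int64(30), 170.3), (-240, np.int64(27), 169.0), (-225, np.int64(25), 170.5), (-75, np.int64(15), 149.1)]
grip? 111 [-223.5 -216.5 -193.6] [230.8 255. ]
```

Tilt is now about −0.025, a little past level. I'll nudge the poise about 3.5 mm back inward with the outer finger and then centre the fingers.

Request:
jog_arm --motion '[0, -0.03, 0, 0, 0, 0, 0, -0.025, 0, 0, 0, 0, 0, -0.017, 0, 0, 0, 0, 0, 0, 0, 0, 0, 0, 0, 0.025, 0, 0, 0, 0, 0, 0.025, 0, 0, 0, 0, 0, 0, 0, 0, 0, 0, 0, 0, 0, 0, 0, 0, 0, 0, 0, 0, 0, 0, 0, 0, 0, 0, 0, 0]'

```text
time_s: 47.6
tcp_pos: [0.5596, -0.1589, 0.2008]
ee_rot: [-180.0, -0.0, -4.4]
wrist_force: [0.2, 0.9, 0.3]
width: 0.0358
grasp_force: 0.0
```

Request:
jog_arm --motion '[0, 0, 0, 0, 0, 0, 0, 0, 0, 0, 0, 0, 0, 0, 0, 0, 0, 0, 0, 0, 0, 0, 0, 0]'

```text
time_s: 48.1
tcp_pos: [0.5596, -0.1589, 0.2008]
ee_rot: [-180.0, 0.0, -4.4]
wrist_force: [0.1, -0.0, -0.3]
width: 0.0359
grasp_force: 0.0
```

```bash
python3 tilt.py wrist top
```

```text
tcp [[  -0.2 -194.9  200.8]] [ 0.1 -0.  -0.3] 0.035880175934657275
wrist floor 0 0
lids 0 0
[(-285, np.int64(647), 176.7), (-270, np.int64(726), 175.5), (-255, np.int64(734), 175.5), (-240, np.int64(733), 175.5), (-225, np.int64(729), 175.5), (-210, np.int64(731), 202.3), (-180, np.int64(623), 202.5), (-165, np.int64(754), 175.5), (-150, np.int64(747), 175.4), (-135, np.int64(738), 175.6), (-120, np.int64(741), 175.6), (-105, np.int64(734), 175.6), (-90, np.int64(844), 175.4), (-75, np.int64(1075), 175.2)]
grip? 8198 [-225.2 -194.2 -166.6] [236.7 257.1]
top floor 1278 80.78441566546219
lids 1902 [163.8 165.8]
[(-285, np.int64(25), 176.3), (-270, np.int64(34), 175.5), (-255, np.int64(35), 175.0), (-240, np.int64(38), 174.7), (-225, np.int64(37), 175.7), (-210, np.int64(9), 179.9)]
grip? 116 [-221.  -211.3 -187.1] [233.6 254.5]
```

Level to within about 0.001 rad. Retreat straight up, then re-measure the pin.

Request:
jog_arm --motion '[0, 0, -0.1, 0, 0, 0, 0, 0, -0.2, 0, 0, 0, 0, 0, -0.25, 0, 0, 0, 0, 0, 0, 0, 0, 0, 0, 0, 0, 0, 0, 0, 0, 0, 0, 0, 0, 0, 0, 0, 0, 0, 0, 0, 0, 0, 0, 0, 0, 0]'

```text
time_s: 49.2
tcp_pos: [0.5595, -0.1589, 0.3102]
ee_rot: [180.0, 0.1, -4.4]
wrist_force: [-0.5, -1.0, -0.2]
width: 0.036
grasp_force: 0.0
```

```bash
cat > pin.py <<'E'
from h import *
import sys
np.set_printoptions(precision=4,suppress=True,linewidth=200)
for n in sys.argv[1:]:
    d=cam(n,"pin_"+n);P=cloud(d);p=d["pixels"].astype(int)
    R=(P[...,0]>.34)&(P[...,0]<.50)&(P[...,1]>-.35)&(P[...,1]<-.07)
    g=R&(P[...,2]>.068)&(P[...,2]<.086)
    if g.sum()>5: print(n,"grip top",g.sum(),cv2.minAreaRect((P[g][:,:2]*1000).astype(np.float32)),P[g].mean(0))
    f=R&(P[...,2]<.03)&(P[...,2]>.004)&(p.max(-1)-p.min(-1)<30)&(P[...,2]<.014)
    if f.sum()>5: print("foot",f.sum(),cv2.minAreaRect((P[f][:,:2]*1000).astype(np.float32)))
    k=R&(P[...,2]>.016)&(P[...,2]<.032)&(p.max(-1)-p.min(-1)<35)
    if k.sum()>5:
        q=P[k][:,:2]*1000; l=cv2.fitLine(q.astype(np.float32),cv2.DIST_HUBER,0,.01,.01).ravel(); t=(q-l[2:])@l[:2]; print("shank",k.sum(),l,t.min(),t.max(),l[2:]+l[:2]*t.min(),l[2:]+l[:2]*t.max(),P[k][:,2].mean())
E
python3 pin.py top; python3 tilt.py wrist
```

```text
foot 21 ((469.488525390625, -193.953857421875), (10.35594367980957, 233.106689453125), 14.681662559509277)
tcp [[  -0.2 -194.9  310.4]] [-0.7  0.2  0.1] 0.0359428080213742
wrist floor 1436 81.49983691205973
lids 405 [149.3 157.5]
[(-285, np.int64(271), 176.5), (-270, np.int64(308), 175.3), (-255, np.int64(306), 175.3), (-240, np.int64(308), 175.4), (-225, np.int64(308), 175.4), (-210, np.int64(330), 202.2), (-180, np.int64(276), 202.3), (-165, np.int64(306), 175.5), (-150, np.int64(307), 175.5), (-135, np.int64(312), 175.5), (-120, np.int64(327), 175.6), (-105, np.int64(327), 175.6), (-90, np.int64(355), 175.5), (-75, np.int64(397), 175.4)]
grip? 1070 [-202.  -194.3 -186.6] [231.2 232.4]
```

Beam level at 0.000 with the hand away. Pin position from the w11 wrist frame:

```bash
sed -i 's/d=cam(n,"pin_"+n)/d=load(n) if n[0]=="w" and n!="wrist" else cam(n,"pin_"+n)/' pin.py; python3 pin.py w11 wrist
python3 - <<'E'
from h import *
w=load("w11"); print(atz(w,452,302,.02),dep(w,430,245),dep(w,440,265),dep(w,422,238))
go(.43,-.19,.28)
E
```

```text
w11 grip top 580 ((431.5311279296875, -195.10198974609375), (21.991910934448242, 29.695919036865234), 22.521711349487305) [ 0.4325 -0.1966  0.0765]
foot 734 ((476.326171875, -231.6593475341797), (71.78715515136719, 154.56878662109375), 38.246456146240234)
shank 180 [   0.4843   -0.8749  409.2607 -140.8941] -26.034733214138626 186.72743283427968 [ 396.6512 -118.1168] [ 499.6986 -304.2591] 0.02360396537313436
wrist grip top 508 ((432.2118835449219, -194.1388397216797), (21.68351173400879, 30.151140213012695), 24.727277755737305) [ 0.4341 -0.1938  0.0764]
foot 524 ((472.5685729980469, -231.81617736816406), (64.17054748535156, 155.98709106445312), 38.83180618286133)
shank 313 [   0.3997   -0.9166  413.252  -148.76  ] -35.11175910472216 174.60145465125154 [ 399.2181 -116.5749] [ 483.0392 -308.8082] 0.02366273979994317
[ 0.39884835 -0.1178397   0.02      ] [ 0.43611915 -0.20876755  0.05566654] [ 0.43090755 -0.19353683  0.07756177] [ 0.43816266 -0.20751234  0.02675984]
to [ 0.43 -0.19  0.28] units [-0.634  0.204  0.153] yaw [ 1.80e+02  2.00e-02 -4.38e+00]
```

The pin's grip is centred at (0.432,−0.194), 22×30 mm at z 0.077. Its shank direction is 114° and the tip is 84 mm away, as it must be. Move above it and turn to yaw −66.

Request:
jog_arm --motion '[-0.15, 0.06, 0, 0, 0, 0, -0.18, 0.07, 0, 0, 0, 0, -0.18, 0.07, 0, 0, 0, 0, -0.115, 0.025, 0, 0, 0, 0, 0, 0, 0.1, 0, 0, 0.114, 0, 0, 0.1, 0, 0, 0.114, 0, 0, 0.1, 0, 0, 0.114, 0, 0, 0.1, 0, 0, 0.114, 0, 0, 0, 0, 0, 0.114, 0, 0, 0, 0, 0, 0.114]' --jaw 0.6

```text
time_s: 50.6
tcp_pos: [0.4314, -0.1943, 0.2306]
ee_rot: [180.0, 0.0, -66.3]
wrist_force: [-0.4, 0.2, 0.6]
width: 0.0513
grasp_force: 0.0
```

Request:
jog_arm --motion '[0, 0, 0, 0, 0, 0, 0, 0, 0, 0, 0, 0, 0, 0, 0, 0, 0, 0]'

```text
time_s: 50.98
tcp_pos: [0.4315, -0.1942, 0.2309]
ee_rot: [-180.0, -0.0, -65.9]
wrist_force: [-0.3, -0.1, -0.0]
width: 0.0514
grasp_force: 0.0
```

```bash
python3 pin.py wrist top
python3 - <<'E'
from h import *
go(.4322,-.1942,.022)
E
```

```text
wrist grip top 956 ((431.03582763671875, -194.64744567871094), (21.467470169067383, 30.298248291015625), 23.685949325561523) [ 0.4317 -0.1958  0.0767]
foot 1341 ((475.8342590332031, -228.42489624023438), (75.44013214111328, 158.42538452148438), 38.510902404785156)
shank 363 [   0.4498   -0.8931  409.8099 -143.4236] -29.24636258830089 183.2177519685318 [ 396.6544 -117.3031] [ 492.2242 -307.0593] 0.023626210166308434
foot 25 ((486.6915283203125, -211.51187133789062), (10.738151550292969, 186.77748107910156), 7.138273239135742)
shank 7 [   0.0269   -0.9996  496.0467 -288.605 ] -17.91144772130101 12.17204790703901 [ 495.5649 -270.7001] [ 496.3742 -300.7727] 0.017523974839405813
to [ 0.4322 -0.1942  0.022 ] units [ 1.000e-03 -3.000e-03  1.044e+00] yaw [-180.    -0.   -65.9]
```

Request:
jog_arm --motion '[0, 0, 0.2, 0, 0, 0, 0, 0, 0.2, 0, 0, 0, 0, 0, 0.2, 0, 0, 0, 0, 0, 0.2, 0, 0, 0, 0, 0, 0.15, 0, 0, 0, 0, 0, 0.09, 0, 0, 0, 0, 0, 0, 0, 0, 0]'

```text
time_s: 51.95
tcp_pos: [0.4306, -0.1942, 0.0217]
ee_rot: [179.8, 0.1, -65.9]
wrist_force: [0.2, 0.4, 0.3]
width: 0.051
grasp_force: 0.0
```

Request:
jog_arm --motion '[0, 0, 0, 0, 0, 0, 0, 0, 0, 0, 0, 0, 0, 0, 0, 0, 0, 0, 0, 0, 0, 0, 0, 0, 0, 0, 0, 0, 0, 0, 0, 0, 0, 0, 0, 0]' --jaw 0

```text
time_s: 52.7
tcp_pos: [0.4325, -0.1944, 0.0239]
ee_rot: [-179.9, -0.1, -65.9]
wrist_force: [0.3, 0.2, 5.6]
width: 0.0209
grasp_force: 59.7
```

The pin is gripped. Lift it and turn it −118.5° to the scale's x.

Request:
jog_arm --motion '[0, 0, -0.1, 0, 0, 0, 0, 0, -0.2, 0, 0, 0, 0, 0, -0.25, 0, 0, 0, 0, 0, -0.25, 0, 0, 0, 0, 0, -0.08, 0, 0, 0.11, 0, 0, 0, 0, 0, 0.11, 0, 0, 0, 0, 0, 0.11, 0, 0, 0, 0, 0, 0.11, 0, 0, 0, 0, 0, 0.11, 0, 0, 0, 0, 0, 0.11]'

```text
time_s: 53.95
tcp_pos: [0.4307, -0.1939, 0.1981]
ee_rot: [179.9, -0.0, -125.7]
wrist_force: [0.6, 0.8, -0.8]
width: 0.0212
grasp_force: 59.0
```

Request:
jog_arm --motion '[0, 0, 0, 0, 0, 0.11, 0, 0, 0, 0, 0, 0.11, 0, 0, 0, 0, 0, 0.11, 0, 0, 0, 0, 0, 0.11, 0, 0, 0, 0, 0, 0.11, 0, 0, 0, 0, 0, 0.107, 0, 0, 0, 0, 0, 0, 0, 0, 0, 0, 0, 0]'

```text
time_s: 54.95
tcp_pos: [0.4311, -0.1942, 0.1985]
ee_rot: [180.0, -0.0, 175.7]
wrist_force: [0.5, -0.0, -0.7]
width: 0.0211
grasp_force: 59.0
```

Run:
```python
from h import *
print(manip.sense()["qpos"].round(1),manip.sense()["tcp_pos"])
go(*S(-160,-70),.21)
# refine hole: look at bracket from earlier wrist views
np.set_printoptions(precision=1,suppress=True,linewidth=200)
for f in("w11","w17","w10","w8","top0","w9"):
    d=load(f);q=sc(cloud(d));X,Y,Z=q[...,0],q[...,1],q[...,2]
    l=(X<-55)&(X>-125)&(abs(Y+70)<35)&(abs(Z-105)<5)
    b=(abs(X+45)<10)&(abs(Y+70)<40)&(Z>135)&(Z<160)
    if l.sum()>50: print(f,"ledge",l.sum(),np.percentile(X[l],[1,99]),"Y",np.percentile(Y[l],[1,99]),np.median(Z[l]))
    if b.sum()>20: print("  plate top",np.percentile(X[b],[2,98]),np.percentile(Y[b],[2,98]),np.percentile(Z[b],[50,98]))
```

```text
[ -4.5   7.6 -20.9  -0.  -61.5 -89.8] [ 0.43113891 -0.19415702  0.19848316]
to [ 0.4098 -0.0221  0.21  ] units [ 0.172  0.85  -0.058] yaw [ 1.7998e+02 -4.0000e-02  1.7565e+02]
w11 ledge 1664 [-109.   -55.6] Y [-96.6 -49.9] 105.63436707156811
  plate top [-48.9 -44. ] [-92.6 -56.6] [142.3 143.7]
w17 ledge 2294 [-113.7  -65. ] Y [-95.7 -49. ] 105.75306196512958
  plate top [-48.5 -43.4] [-91.8 -71.4] [142.3 143.9]
w10 ledge 2855 [-113.2  -56.1] Y [-94.9 -47.5] 105.6242956362784
  plate top [-48.6 -43.7] [-72.3 -52. ] [142.  143.9]
top0 ledge 428 [-112.   -55.7] Y [-92.6 -45.7] 105.02595722829324
  plate top [-46.5 -40.8] [-89.1 -50.2] [142.4 145.7]
w9 ledge 2874 [-112.6  -56. ] Y [-95.  -47.5] 105.62245534510863
  plate top [-48.6 -43.7] [-71.7 -51.9] [142.  143.7]
```

Request:
jog_arm --motion '[0.04, 0.16, 0, 0, 0, 0, 0.045, 0.22, 0, 0, 0, 0, 0.045, 0.24, 0, 0, 0, 0, 0.045, 0.22, 0, 0, 0, 0, 0, 0, 0.15, 0, 0, 0, 0, 0, 0.1, 0, 0, 0, 0, 0, 0.06, 0, 0, 0, 0, 0, 0, 0, 0, 0, 0, 0, 0, 0, 0, 0]'

```text
time_s: 56.08
tcp_pos: [0.4104, -0.0241, 0.1375]
ee_rot: [180.0, 0.1, 175.5]
wrist_force: [0.7, 0.1, -1.1]
width: 0.0211
grasp_force: 59.3
```

Run:
```python
from h import *
np.set_printoptions(precision=1,suppress=True,linewidth=200)
s=manip.sense();print(sc(s["tcp_pos"][None]),s["ee_rot"]);go(*S(-160,-71.7),.1304)
for n in("wrist","side","top"):
    d=cam(n,n[0]+"20");q=sc(cloud(d));p=d["pixels"].astype(int);X,Y,Z=q[...,0],q[...,1],q[...,2]
    k=(X>-140)&(X<-55)&(abs(Y+71)<14)&(Z>Z*0+110)&(Z<150)
    if k.sum()>3:
        print(n,k.sum(),"X",np.percentile(X[k],[1,99]),"Ymed",np.median(Y[k]),"Z",np.percentile(Z[k],[10,50,90]))
        for a in range(-140,-60,15):
            j=k&(X>=a)&(X<a+15)
            if j.sum()>2: print("   ",a,j.sum(),"Y",np.percentile(Y[j],[5,50,95]),"Z",np.median(Z[j]))
```

```text
[[-159.2  -71.9  137.5]] [180.    0.1 175.5]
to [ 0.4 -0.   0.1] units [0. 0. 0.] yaw [180.    0.1 175.5]
wrist 514 X [-101.8  -75.5] Ymed -72.98796365674539 Z [135.8 137.3 138.3]
    -110 163 Y [-76.  -73.  -69.5] Z 137.54126442012284
    -95 308 Y [-76.5 -73.  -69.9] Z 137.26960480724674
    -80 43 Y [-75. -73. -71.] Z 135.9484476636651
side 65 X [-138.9  -76.5] Ymed -75.5337654472734 Z [130.1 134.4 137.3]
    -140 15 Y [-80.  -76.3 -72.1] Z 135.64287969095608
    -125 17 Y [-79.7 -75.2 -72.1] Z 134.78466608897543
    -110 14 Y [-78.6 -75.7 -70.5] Z 133.94799575845082
    -95 14 Y [-78.  -74.2 -69.8] Z 134.06208570264982
    -80 5 Y [-75.9 -74.9 -72.3] Z 133.2676396953589
```

Shank measured at scale y −73, axis z 133.5, tip x −75.5. The ledge is centred at about −72 with its top at 105.6. Lower 6.4 mm, shift 1 mm and push in slowly.

Request:
jog_arm --motion '[0, 0.005, 0.016, 0, 0, 0, 0, 0, 0.016, 0, 0, 0, 0, 0, 0, 0, 0, 0, -0.05, 0, 0, 0, 0, 0, -0.05, 0, 0, 0, 0, 0, -0.05, 0, 0, 0, 0, 0, -0.05, 0, 0, 0, 0, 0, 0, 0, 0, 0, 0, 0]'

```text
time_s: 57.22
tcp_pos: [0.4505, -0.0262, 0.1302]
ee_rot: [-180.0, -0.0, 175.5]
wrist_force: [-1.2, 0.3, -1.0]
width: 0.021
grasp_force: 59.3
```

Run:
```python
from h import *
np.set_printoptions(precision=1,suppress=True,linewidth=200)
s=manip.sense();print(sc(s["tcp_pos"][None]),s["ee_rot"],s["wrist_force"])
d=cam("wrist","w21");q=sc(cloud(d));X,Y,Z=q[...,0],q[...,1],q[...,2]
k=(X>-95)&(X<-49)&(abs(Y+71)<12)&(Z>115)&(Z<140)
print(k.sum(),np.percentile(X[k],[1,99]) if k.sum() else 0,np.median(Y[k]),np.median(Z[k]))
l=(X<-55)&(X>-125)&(abs(Y+70)<35)&(abs(Z-105)<4);print("ledge",np.percentile(Y[l],[1,99]),np.median(Z[l]))
```

```text
[[-119.1  -71.   130.2]] [-180.    -0.   175.5] [-1.2  0.3 -1. ]
500 [-61.9 -49. ] -72.07963594380423 130.2553313212828
ledge [-95.7 -48.4] 105.01310624929691
```

The tip is through the bracket hole without force. Continue.

Request:
jog_arm --motion '[-0.05, 0, 0, 0, 0, 0, -0.05, 0, 0, 0, 0, 0, -0.05, 0, 0, 0, 0, 0, -0.05, 0, 0, 0, 0, 0, 0, 0, 0, 0, 0, 0]'

```text
time_s: 57.9
tcp_pos: [0.4904, -0.0293, 0.1302]
ee_rot: [-180.0, -0.0, 175.5]
wrist_force: [-0.8, 0.2, -1.8]
width: 0.0208
grasp_force: 59.3
```

Request:
jog_arm --motion '[-0.02, 0, 0, 0, 0, 0, -0.02, 0, 0, 0, 0, 0, 0, 0, 0, 0, 0, 0, 0, 0, 0, 0, 0, 0]'

```text
time_s: 58.4
tcp_pos: [0.4974, -0.0299, 0.1304]
ee_rot: [180.0, -0.0, 175.5]
wrist_force: [-0.7, -0.4, -1.2]
width: 0.0213
grasp_force: 59.3
```

```bash
python3 tilt.py wrist
```

```text
tcp [[-72.1 -71.1 130.4]] [-0.7 -0.4 -1.2] 0.021279332908557155
wrist floor 3385 81.46116204962541
lids 8 [146.1 146.5]
[(-120, np.int64(67), 166.6), (-90, np.int64(141), 139.6), (-75, np.int64(695), 144.4)]
```

Request:
jog_arm --motion '[-0.008, 0, 0, 0, 0, 0, -0.004, 0, 0, 0, 0, 0, 0, 0, 0.005, 0, 0, 0, 0, 0, 0, 0, 0, 0, 0, 0, 0, 0, 0, 0]'

```text
time_s: 59.08
tcp_pos: [0.4997, -0.0301, 0.1293]
ee_rot: [-180.0, -0.0, 175.5]
wrist_force: [-0.7, 0.6, -1.5]
width: 0.0212
grasp_force: 59.3
```

Request:
jog_arm --motion '[0, 0, 0, 0, 0, 0, 0, 0, 0, 0, 0, 0, 0, 0, 0, 0, 0, 0, 0, 0, 0, 0, 0, 0]' --jaw 0.4

```text
time_s: 59.58
tcp_pos: [0.5001, -0.0301, 0.1295]
ee_rot: [180.0, 0.0, 175.5]
wrist_force: [-0.5, -0.1, -0.7]
width: 0.0341
grasp_force: 0.0
```

```bash
python3 -c "
from h import *
s=manip.sense();print(sc(s['tcp_pos'][None]),s['wrist_force'],s['width'])"
```

```text
[[-69.39830239 -71.01894769 129.53001681]] [-0.51016293 -0.12516336 -0.66782797] 0.0340871671313643
```

Released, essentially home. Retreat straight up and back, then verify.

Request:
jog_arm --motion '[0, 0, -0.1, 0, 0, 0, 0, 0, -0.2, 0, 0, 0, 0, 0, -0.25, 0, 0, 0, 0, 0, -0.25, 0, 0, 0, 0.2, 0, 0, 0, 0, 0, 0.2, 0, 0, 0, 0, 0, 0, 0, 0, 0, 0, 0, 0, 0, 0, 0, 0, 0, 0, 0, 0, 0, 0, 0]'

```text
time_s: 60.7
tcp_pos: [0.421, -0.0238, 0.2892]
ee_rot: [-180.0, -0.0, 175.5]
wrist_force: [-0.3, -0.3, 0.9]
width: 0.0342
grasp_force: 0.0
```

```bash
python3 tilt.py side top
python3 - <<'E'
from h import *
np.set_printoptions(precision=1,suppress=True,linewidth=200)
for n in("wrist","side","top"):
    d=cam(n,n[0]+"22") ;q=sc(cloud(d));p=d["pixels"].astype(int);X,Y,Z=q[...,0],q[...,1],q[...,2]
    g=(abs(X+70)<30)&(abs(Y+71)<25)&(Z>170)&(Z<192)
    if g.sum()>5: print(n,"pin grip top",g.sum(),X[g].mean(),Y[g].mean(),np.median(Z[g]),cv2.minAreaRect(np.stack([X[g],Y[g]],1).astype(np.float32)))
    k=(np.hypot(X,Y+318)<14)&(Z>185)&(Z<215)
    if k.sum()>5: print(n,"knob top",np.percentile(Z[k],90))
    j=(X>-5)&(X<40)&(abs(Y+71)<12)&(Z>112)&(Z<140)
    if j.sum()>0: print(n,"tip region",j.sum(),np.percentile(X[j],[50,98]),np.median(Y[j]),np.median(Z[j]))
    for a,b in((38,100),(38,200),(-38,100),(-38,200)):
        l=(np.hypot(X-a,Y-b)<42)&(Z>150)&(Z<176)
        if l.sum()>20: print(n,"lid",(a,b-150),l.sum(),X[l].mean(),Y[l].mean()-150,np.percentile(Z[l],[20,80]))
E
```

```text
tcp [[-148.7  -70.8  289.2]] [-0.3 -0.3  0.9] 0.03424382786553177
side floor 188 87.64731075059811
lids 689 [159.2 162.6]
[(-285, np.int64(33), 174.8), (-270, np.int64(24), 171.7), (-255, np.int64(28), 172.6), (-240, np.int64(23), 173.4), (-225, np.int64(28), 172.3), (-210, np.int64(72), 190.9), (-195, np.int64(6), 200.1), (-165, np.int64(11), 171.1), (-150, np.int64(20), 172.8), (-135, np.int64(26), 172.8), (-120, np.int64(22), 172.9), (-105, np.int64(21), 171.6), (-90, np.int64(22), 172.1), (-75, np.int64(47), 161.0)]
grip? 103 [-204.7 -200.6 -188.6] [222.8 230.1]
top floor 822 81.21864614320327
lids 1587 [163.6 165.7]
[(-285, np.int64(25), 176.4), (-270, np.int64(33), 174.9), (-255, np.int64(5), 171.8)]
wrist pin grip top 1073 -74.35809418947507 -71.76686771725 181.75985207762648 ((-71.75320434570312, -71.74372100830078), (21.129375457763672, 29.454547882080078), 89.91020965576172)
wrist knob top 206.28377322759903
wrist tip region 358 [-3.   0.5] -69.51869785789718 128.66961686226807
wrist lid (38, -50) 434 18.744251227264176 -39.30199134467527 [158.5 165.1]
wrist lid (38, 50) 26
[... 413 characters left out ...]
47725377
side tip region 34 [-2.   6.8] -72.38062154344416 127.16548774806978
side lid (38, -50) 256 33.2630477522551 -54.354054761105715 [158.7 163.4]
side lid (38, 50) 74 45.3184399700396 29.975496115399523 [157.7 165.5]
side lid (-38, -50) 180 -40.02459180572923 -62.48593362232573 [157.8 165.1]
side lid (-38, 50) 117 -54.51609209785645 50.60550720520757 [158.8 163.5]
top knob top 208.52024466684492
top lid (38, -50) 509 36.88709156005645 -46.10736670850842 [162.4 166.5]
top lid (38, 50) 413 37.815748124987714 49.101300654672286 [164.2 168.7]
top lid (-38, -50) 119 -19.878790969575288 -41.48934785983607 [164.3 168.3]
top lid (-38, 50) 532 -38.08098455648922 53.230925430424634 [162.4 166.5]
```

Run:
```python
from h import *
np.set_printoptions(precision=1,suppress=True,linewidth=200)
for f in ("w20","w22","pin_wrist","tilt_wrist"):
    d=load(f);q=sc(cloud(d));p=d["pixels"].astype(int);X,Y,Z=q[...,0],q[...,1],q[...,2]
    r=(abs(X+12)<14)&(abs(Y+318)<16)&(Z>70)&(Z<115)
    b=r&(p[...,0]-p[...,2]>30)
    print(f,r.sum(),b.sum(), q[b].min(0) if b.sum() else 0,q[b].max(0) if b.sum() else 0)
    t=r&(Z<92)
    if t.sum(): print("tube X min",np.percentile(X[t],[2,10,50]))
```

```text
w20 1 0 0 0
tube X min [1.5 1.5 1.5]
w22 818 45 [ -16.2 -330.2   72.4] [  -3.8 -316.2  109.7]
tube X min [-12.6 -12.1 -10.9]
pin_wrist 938 55 [ -16.3 -323.    95.7] [ -12.1 -317.3   99.8]
tube X min [-12.4 -12.2 -11.8]
tilt_wrist 0 0 0 0
```

Run:
```python
from h import *
np.set_printoptions(precision=1,suppress=True,linewidth=200)
for f in ("w8","pin_wrist","w22"):
    d=load(f);p=d["pixels"].astype(int)
    q=sc(cloud(d));X,Y,Z=q[...,0],q[...,1],q[...,2]
    for z in (103,100,97.5,95,91):
        W=S(-12.2,-319.5); u,v=proj(d,[W[0],W[1],z/1000]).round().astype(int)
        if 3<u<636 and 0<=v<480: print(f,z,(u,v),[tuple(int(c) for c in p[v,k]) for k in range(u-4,u+5,2)],q[v,u])
    b=(p[...,0]-p[...,2]>22)&(abs(Y+319)<14)&(abs(X+10)<10)&(Z>85)&(Z<108); print("brassy",b.sum(), np.percentile(q[b],[5,95],axis=0) if b.sum()>2 else '')
```

```text
w8 103 (np.int64(292), np.int64(81)) [(53, 56, 54), (51, 49, 48), (49, 47, 48), (47, 47, 48), (49, 47, 46)] [ -12.2 -319.2   98.9]
w8 100 (np.int64(292), np.int64(81)) [(53, 56, 54), (51, 49, 48), (49, 47, 48), (47, 47, 48), (49, 47, 46)] [ -12.2 -319.2   98.9]
w8 97.5 (np.int64(293), np.int64(81)) [(51, 51, 53), (49, 50, 52), (51, 51, 49), (43, 42, 45), (51, 46, 49)] [ -12.3 -319.9   99.7]
w8 95 (np.int64(293), np.int64(81)) [(51, 51, 53), (49, 50, 52), (51, 51, 49), (43, 42, 45), (51, 46, 49)] [ -12.3 -319.9   99.7]
w8 91 (np.int64(293), np.int64(82)) [(73, 71, 78), (70, 69, 73), (73, 71, 77), (72, 72, 75), (71, 71, 72)] [ -12.4 -319.2   89.6]
brassy 0 
pin_wrist 103 (np.int64(227), np.int64(38)) [(98, 96, 103), (89, 87, 93), (91, 89, 97), (90, 74, 48), (148, 118, 60)] [ -11.6 -319.3  100.9]
pin_wrist 100 (np.int64(228), np.int64(38)) [(87, 88, 94), (91, 88, 96), (69, 66, 75), (138, 109, 53), (135, 109, 58)] [ -11.5 -319.7   98.5]
pin_wrist 97.5 (np.int64(229), np.int64(39)) [(87, 86, 91), (82, 81, 91), (105, 87, 51), (141, 115, 61), (126, 102, 54)] [ -12.2 -319.5   97.9]
pin_wrist
[... 366 characters left out ...]
339)) [(96, 93, 99), (100, 97, 105), (100, 98, 105), (94, 93, 99), (103, 100, 108)] [ -11.2 -320.2  101.7]
w22 100 (np.int64(76), np.int64(337)) [(98, 96, 104), (94, 92, 101), (68, 63, 66), (72, 71, 79), (92, 91, 102)] [ -11.7 -320.7   98.8]
w22 97.5 (np.int64(78), np.int64(336)) [(56, 58, 60), (95, 71, 35), (86, 69, 41), (51, 45, 39), (89, 90, 98)] [ -11.7 -319.8   97. ]
w22 95 (np.int64(79), np.int64(335)) [(62, 53, 24), (136, 106, 47), (122, 95, 39), (80, 62, 31), (51, 52, 54)] [ -13.3 -318.    97.7]
w22 91 (np.int64(82), np.int64(332)) [(113, 89, 37), (103, 82, 43), (35, 32, 23), (26, 28, 29), (91, 88, 96)] [ -12.5 -319.2   90.6]
brassy 44 [[ -16.2 -329.2   91. ]
 [ -10.8 -317.4  102.9]]
```

The button went from hidden behind the dark hole to sticking out, with the post up, the beam level, all four jars upright in the pan, the pin home and the arm clear. Handing in.

```bash
python3 -c "
from bench import manip
print(manip.job_done())"
```

```text
the job is handed in; nothing more can be done
None
```

I handed the job in at about 61 s with the post up, all four jars upright in the pan, the beam level and the locking pin within about 1.5 mm of home; the hand-in returned no verdict. The button is clearly sprung out, but I could only measure about 4 mm of it showing, so its 4 mm limit is the one condition I could not confirm with margin.

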